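# Fetch a sanding drum on its arbor

## Robot

A 6-joint arm with a two-finger parallel gripper is mounted at the origin on the work surface. World frame = base frame: x ahead of the robot, y to its left, z up, the work surface at z = 0. Lengths are in m, angles in rad, forces in N, time in s.
With the tool pointing down it reaches from about 0.325 to 0.9 m from the base axis. Payload 6.1 kg.
Tool frame: the origin (TCP) lies at the very end of the fingers, on their centre line; the grasp point (between the pads) lies 19 mm behind it; z points along the fingers, y is the direction in which the jaws open and shut (so a half turn about z gives the same grasp; the last joint's range is limited). The gripper opens to 85 mm and grips with 20 to 120 N. Pads are 22 mm wide; open, the fingers measure 114 mm over their backs; the gripper's body (76 mm by 85 mm) begins 54 mm behind the grasp point. The pads swing forward as they close: fully open they stand 13 mm farther back than shut.
Start: joints at [-1.337, 0.22, 1.526, -0, 1.395, -0.126], TCP at [0.22, -0.585, 0.231] pointing down, gripper open.
Joint ranges: [-2.98, 2.98], [-0.91, 2.08], [0.09, 2.57], [-1.24, 4.39], [0.2, 2.65], [-2.68, 2.68]. Speed limits (rad/s): [2.57, 2.57, 3.01, 3.14, 3.14, 3.14].

## Interface

Orientations are given as a rotation vector (axis times angle).
In Python, from cell import monitor, eyes, env gives the robot as it stands. The module is installed in compiled form; this text tells all that it offers.
- The arm moves only by the tool apply_moves, never from a script. Its argument "plan" is a list of rows, each an object with "hand": the gripper command: -1 is shut, 1 is fully open, values between are in proportion; "linear": the shift along the tool's x, y, z in m, a list of three; "yaw": the turn about the tool's z in degrees. In form: [{"hand": hand, "linear": [x, y, z], "yaw": yaw}, ...]. A call has 1 to 10 rows; each row shifts and turns the commanded pose from where the row before left it, along the tool's axes as they then stand; what a row does not reach is not made up. A row lasts 1/10 s, in which the tool goes at most 50 mm and 8.59 degrees, less where a joint would pass 70% of its speed; a pose out of reach is approached as far as the arm can. A call with a gripper value outside its range is refused whole. The fingers move at their own pace and stop on an object; "newtons" is the grip in N (left out, the last holds). Time passes only in rows, so rows that do not move let the fingers close. It gives the time, the measured TCP pose, the force and the opening at its end, in the units of the state.
- monitor.sense(): the state, without advancing time (a new reading comes with each control period).
- eyes.grab_frame(name): name is "scene" or "top" or "wrist"; returns a dict with "frame" (420x560x3 uint8, red, green, blue), "z_map" (420x560 float32, m along the optical axis (not along the pixel's ray), 0 where there is no reading), "fx", "fy", "cx", "cy" (pixels), "R" (3x3) and "t" (3): a world point X has camera coordinates R X + t. Camera axes: x right, y down, z forward; pixel columns grow to the right and rows downward; lengths in m; the calibration is good to about 2 mm. A picture is of the moment at which its call begins.
- env.sign_off(): hands the job in, once; it reports no verdict.
The state is a dict: "clock": time; "joints": joint angles; "qd": joint speeds; "tau": joint torques, N m; "ee_pos": TCP position; "orientation": TCP orientation; "ft_force": force on the tool from outside, world axes, zero at the start; "ft_torque": the same for the moment, N m; "grip_width": finger opening in m.
Only numpy, scipy, OpenCV 4.12 (cv2) and the standard library are available. Lean on these libraries where they do the work, as an engineer would, in place of code of your own. Each camera call takes 0.05 s, during which the arm holds its last target.

## Task

Take the arbor from its rest by its wooden grip block and thread its rod into the bore of the sanding drum lying in the trough, feeling for the hidden stop, until the drum presses firmly but gently (about 6 N) on the sprung end pad for a moment. Then lift the drum on the arbor, carry it over and lower it gently to lie centred along the empty V-saddle, and let go with the arbor still in the bore. Never touch the drum with the fingers, never force the arbor against it (stay well under 14 N), and leave the other things on the bench alone.

Things in the scene. Friction and masses are not known exactly. Their poses are not given: they have to be found in the camera images.
- arbor: Arbor, about 60 g: light wooden grip block 44 long x 16 wide x 22 mm tall, with a straight steel rod, 10 mm in diameter, standing 94 mm out of one end (end rim rounded 2 mm). Origin at the middle of the block, on the rod's line; x along the rod to its tip (116 mm away), z up, y across the flat sides to grip (16 mm apart). At first it lies level in the rest, origin 49 mm above the bench.
- arbor_tip (a point): Middle of the free end of the arbor's rod. Axes as the arbor.
- drum: Sanding drum, 60 mm in diameter, 80 mm long, brown with wooden core, about 0.22 kg. Origin mid-axis, 50 mm above the bench in trough or saddle; x along the axis, from the mouth towards the pad. Bore on the axis: 13 mm wide, square-edged mouth at x = -40 mm. A firm unseen stop inside blocks the rod 50 to 72 mm from the mouth, a different depth each time, not measured: feel for it.
- bore_mouth (a point): Centre of the bore's open mouth, on the drum's end face that looks away from the sprung pad (40 mm from the drum's origin). Axes as the drum.
- trough: Fixed wooden V-trough, 92 mm long, 80 mm wide, wall tops about 37 mm above the bench, with a 74 mm tall steel end post. Origin on the bench under the middle of the V; x along the V towards the pad; the drum lies along x at 50 mm height, its far end touching the pad or up to 1 mm short of it.
- pad: Black disc, 48 mm in diameter, 10 mm thick, at the far end of the trough: a sprung end pad. Origin at the middle of the face that looks at the drum, 50 mm above the bench, x pointing away from the drum. It yields along x by up to 8 mm, at 2 N per mm after 1 N of preload, then stops hard; it springs back when let go. Sliding the drum in the trough alone takes 1 to 4 N of friction.
- saddle: Empty wooden V-saddle, fixed, 70 mm long, 80 mm wide, wall tops about 37 mm above the bench, both ends open. Origin on the bench under its middle; x along the V. The drum lies in it along x; the arbor's grip block then stands out towards the saddle's -x end.
- saddle_seat (a point): Where the drum's centre belongs: above the middle of the saddle, 50 mm over the bench. Axes as the saddle.
- rest: Fixed dark wooden rest of the arbor: base plate 150 x 44 x 8 mm, a pedestal 36 x 11 mm under the grip block (38 mm tall), and a forked post 85 mm along x (56 mm tall) which holds the rod from the sides. Origin on the bench under the grip block; x towards the fork. The arbor lifts straight up out of it.
- burr_block: Bystander: wooden block 80 x 50 x 22 mm with small steel burrs standing in it to 45 mm height. Origin under its centre.
- jar: Bystander: amber glass jar, 56 mm in diameter, 65 mm tall. Origin under its centre.
- felt_wheel: Bystander: grey felt wheel lying flat, 68 mm in diameter, 20 mm thick. Origin under its centre.
- screwdriver: Bystander: screwdriver, 150 mm long, with a wooden handle, lying flat between trough and saddle, under 30 mm high. Origin under its middle.
- pliers: Bystander: small pliers lying flat, about 125 mm long, 12 mm high. Origin at the joint, on the bench.
- weight: Bystander: brass knob weight, 32 mm in diameter, 44 mm tall. Origin under its centre.
Not all that is in view belongs to the job. What is shaped like the drum but blue or green is not meant.

How it is judged:
On the way, in this order (a step that is already met when the one before it is completed fails the run):
1. the arbor's rod is at least 45 mm inside the bore and, through it, the drum presses on the sprung pad with more than 3 N for 0.3 s (x of arbor_tip in the frame of drum above 0.005 m and y of arbor_tip in the frame of drum between -0.006 and 0.006 m and z of arbor_tip in the frame of drum between -0.006 and 0.006 m and angle between the x axis of arbor and the x axis of drum, either way round below 0.15 rad and contact force between drum and pad above 3 N), for 0.3 s.
2. the drum hangs on the arbor, lifted at least 35 mm clear (x of arbor_tip in the frame of drum above 0.005 m and y of arbor_tip in the frame of drum between -0.006 and 0.006 m and z of arbor_tip in the frame of drum between -0.006 and 0.006 m and angle between the x axis of arbor and the x axis of drum, either way round below 0.15 rad and height (world z) of drum above 0.085 m), for 0.2 s.
At the end, for the whole second after the job is handed in: The drum lies at rest in the V-saddle, its centre within 15 mm of the seat point horizontally and 4 mm in height, its axis within 0.12 rad of the saddle's; the arbor is released, at rest, its rod still at least 45 mm inside the bore (x of arbor_tip in the frame of drum above 0.005 m and y of arbor_tip in the frame of drum between -0.006 and 0.006 m and z of arbor_tip in the frame of drum between -0.006 and 0.006 m and angle between the x axis of arbor and the x axis of drum, either way round below 0.15 rad and horizontal distance between drum and saddle_seat below 0.015 m and height (world z) of drum between 0.046 and 0.054 m and angle between the x axis of drum and the x axis of saddle, either way round below 0.12 rad and contact force between drum and saddle above 1 N and linear speed of each of drum, arbor below 0.02 m/s); the robot touches nothing.
It fails at once if the arbor is forced against the drum with more than 14 N (contact force between arbor and drum above 14 N).
It fails at once if the fingers touch the drum (contact force between the fingers and drum above 0.5 N).
It fails at once if the drum is dropped or pressed hard into the saddle (over 25 N) (contact force between drum and saddle above 25 N).
It fails at once if a bystander is moved more than 20 mm (distance of any of burr_block, jar, felt_wheel, screwdriver, pliers, weight from where it was at the start of the episode above 0.02 m).
It also fails if it takes over 58 s, if anything falls off the work surface, if the arm or the gripper's body presses on something with over 40 N, if the wrist force passes 120 N, or if a joint passes its speed limit or range.

## Working session

There is one attempt and no reset: what is moved stays moved. The work goes in short steps, Python scripts to look and compute and a tool call to move; the robot and the scene stay as the last step left them, time stands still between calls to the robot, and variables do not carry over. Pictures are saved under pics/ and viewed, and the job is handed in when it is done.

Besides the shell and the picture viewer there is one more tool, called after "Request:" by a JSON object that holds its "method" and its "body". apply_moves: Moves the arm, as the interface text tells. Its arguments: {"type":"object","properties":{"plan":{"type":"array"},"newtons":{"type":"number"}},"required":["plan"]}

```bash
mkdir -p pics
python3 - <<'E'
from cell import monitor, eyes, env
import cv2, pickle
s=monitor.sense(); print(s)
for n in ["scene","top"]:
    f=eyes.grab_frame(n); pickle.dump(f,open(f"{n}0.pkl","wb"))
    cv2.imwrite(f"pics/{n}0.png",cv2.resize(f["frame"][:,:,::-1],(800,600),interpolation=cv2.INTER_CUBIC))
    print(n,f["fx"],f["fy"],f["cx"],f["cy"],f["R"],f["t"])
E
```

```text
{'clock': 0.0, 'joints': array([-1.33710966e+00,  2.21218096e-01,  1.52763966e+00,  2.94170854e-05,
        1.39469753e+00, -1.26107272e-01]), 'qd': array([-0.00019203,  0.00072284,  0.00087845, -0.00034578,  0.00035722,
       -0.00170838]), 'tau': array([ 3.50833479e-04, -4.96904576e+01, -3.89389408e+01, -1.97772820e-04,
        1.11712626e-02, -1.59274290e-06]), 'ee_pos': array([ 0.21990848, -0.58437682,  0.23018911]), 'orientation': array([-3.08896581e+00, -5.61760595e-01,  1.20252435e-04]), 'ft_force': array([-0.37745102, -0.3007586 , -0.37817962]), 'ft_torque': array([-0.03635495, -0.01079428, -0.05294277]), 'grip_width': 0.08540145767174262}
scene 383.43087843918175 383.43087843918175 274.9781781346714 206.77118140311978 [[-0.80223562  0.59685802  0.01336063]
 [ 0.45473237  0.62539932 -0.63410895]
 [-0.38682874 -0.50262928 -0.77312828]] [ 0.41463816 -0.26347796  1.03606454]
top 526.1913592468064 526.1913592468064 268.671973491745 208.67934684702354 [[ 1.64343972e-03 -9.99998541e-01 -4.65117365e-04]
 [-9.85073595e-01 -1.53885214e-03 -1.72126829e-01]
 [ 1.72125862e-01  7.41054902e-04 -9.85074687e-01]] [0.06687924 0.57747147 1.09888717]
```

View pics/scene0.png

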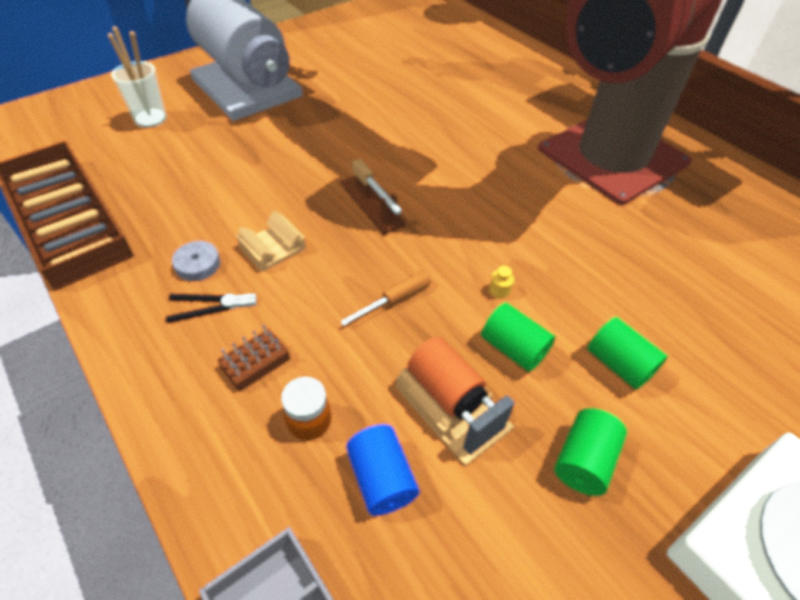

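View pics/top0.png

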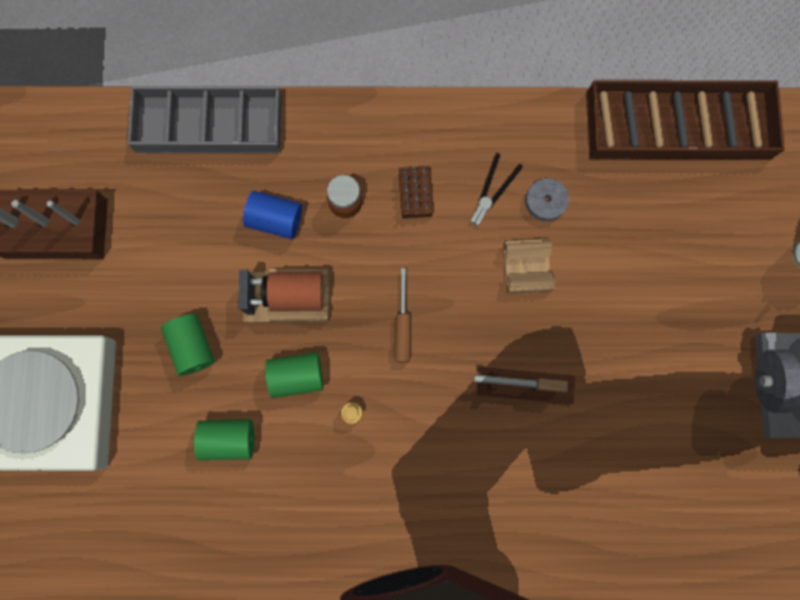

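```bash
cat > h.py <<'E'
import numpy as np, cv2, pickle
def world(f):
    z=f["z_map"]; v,u=np.mgrid[0:z.shape[0],0:z.shape[1]]
    c=np.stack([(u-f["cx"])/f["fx"]*z,(v-f["cy"])/f["fy"]*z,z],-1)
    return (c-f["t"])@f["R"]   # R^T (c-t)
def proj(f,X):
    c=np.asarray(X)@f["R"].T+f["t"]
    return c[...,:2]/c[...,2:]*[f["fx"],f["fy"]]+[f["cx"],f["cy"]]
def atz(f,u,v,z):
    d=np.array([(u-f["cx"])/f["fx"],(v-f["cy"])/f["fy"],1.])@f["R"]; o=-f["R"].T@f["t"]
    return o+d*(z-o[2])/d[2]
def crop(f,u0,v0,u1,v1,name,W=800,H=600):
    k=min(W/(u1-u0),H/(v1-v0)); im=cv2.resize(f["frame"][v0:v1,u0:u1,::-1],None,fx=k,fy=k,interpolation=cv2.INTER_CUBIC)
    cv2.imwrite(name,im[:H,:W]); print(name,"scale",k)
E
python3 - <<'E'
from h import *
f=pickle.load(open("top0.pkl","rb"))
crop(f,160,175,240,235,"pics/c_drum.png")
crop(f,320,240,410,300,"pics/c_arbor.png")
crop(f,340,155,400,215,"pics/c_saddle.png")
W=world(f)
for n,(u,v) in dict(table=(250,250),drum=(206,203),mouth=(223,203),arbblk=(387,269),rod=(365,267),saddle=(370,185),sw=(372,172),sw2=(372,199),pad=(183,203),weight=(246,289),scr=(282,235)).items(): print(n,W[v,u].round(4))
E
```

```text
pics/c_drum.png scale 10.0
pics/c_arbor.png scale 8.88888888888889
pics/c_saddle.png scale 10.0
table [ 0.4918  0.1097 -0.0008]
drum [0.3796 0.067  1.1819]
mouth [0.5844 0.1651 0.0794]
arbblk [ 0.4463 -0.1842  0.0568]
rod [ 0.4506 -0.1379  0.0548]
saddle [ 0.6396 -0.163   0.0097]
sw [ 0.6644 -0.164   0.0325]
sw2 [ 0.6028 -0.1622  0.0316]
pad [0.5848 0.2509 0.0766]
weight [0.404  0.116  0.0446]
scr [0.5231 0.0382 0.0216]
```

View pics/c_drum.png

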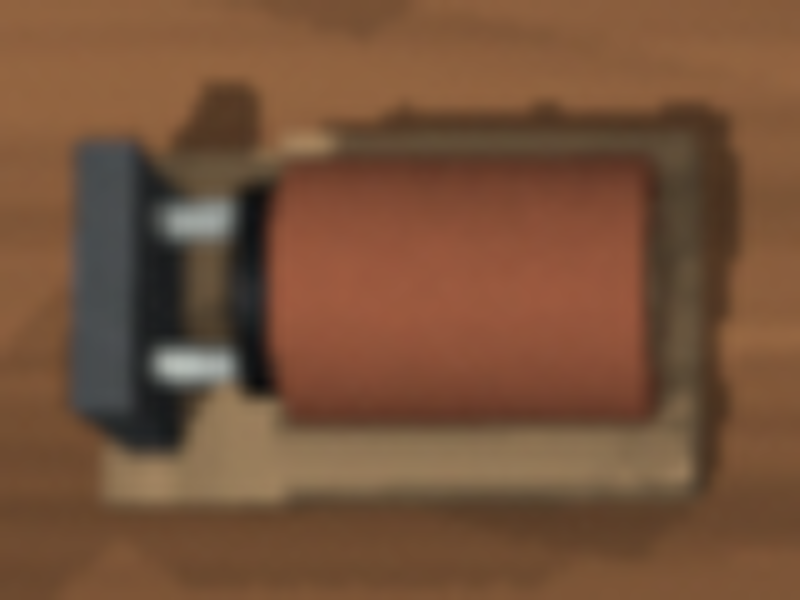

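View pics/c_arbor.png

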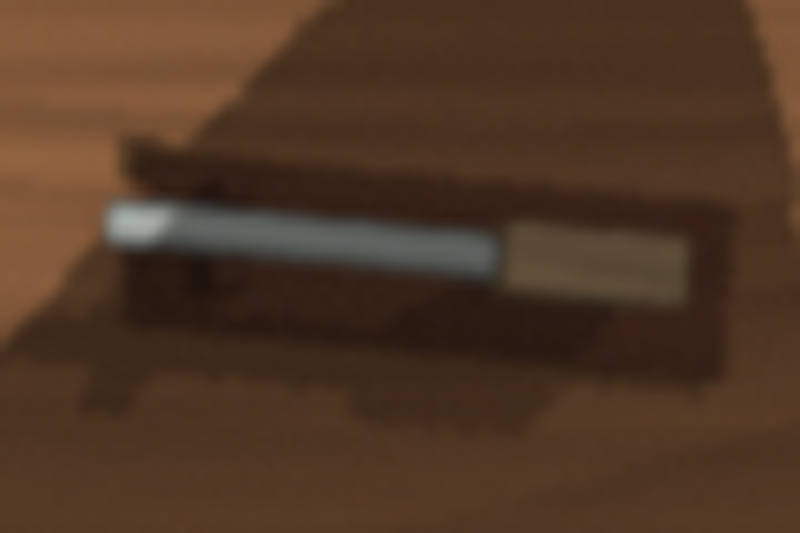

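View pics/c_saddle.png

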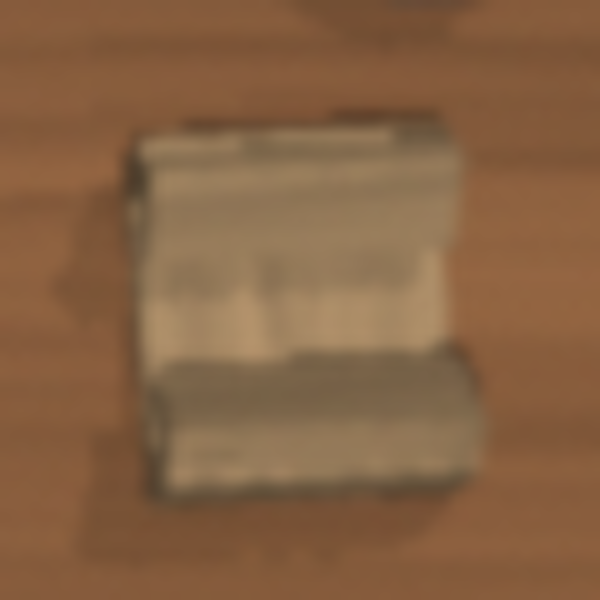

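Run:
```python
from h import *
f=pickle.load(open("top0.pkl","rb"))
im=f["frame"].astype(float); 
def edge(p,thr):  # subpixel crossings where p rises above / falls below thr
    i=[k+(thr-p[k])/(p[k+1]-p[k]) for k in range(len(p)-1) if (p[k]-thr)*(p[k+1]-thr)<0]; return i
# drum: redness R-G
rg=im[:,:,0]-im[:,:,1]
print("drum col profile", rg[185:222,206].astype(int))
print("drum row profile", rg[203,180:232].astype(int))
# arbor crop
g=im.sum(2)/3
for u in (340,350,360,370): print(u,g[258:278,u].astype(int))
for u in (380,386,392): print(u,rg[258:278,u].astype(int),g[258:278,u].astype(int))
```

```text
drum col profile [43 34 26 21 20 26 39 45 49 52 53 57 58 60 61 63 63 64 65 64 65 65 64 61
 60 59 57 55 53 51 46 40 28 23 25 26 27]
drum row profile [19 18 12  4  1  0 23 56 66 67 67 65 66 66 67 66 66 66 65 65 65 65 65 64
 64 66 65 64 65 65 65 64 66 66 65 66 65 65 65 65 64 64 64 60 38 19 17 16
 17 18 22 26]
340 [35 36 37 34 49 82 99 99 87 65 41 26 27 27 26 27 27 28 30 38]
350 [40 35 36 35 35 49 79 95 98 88 67 46 36 34 35 36 34 32 28 29]
360 [52 42 37 37 36 35 50 80 94 96 86 66 45 36 35 35 35 34 34 30]
370 [55 50 40 37 37 35 35 50 80 94 94 85 65 44 33 29 30 28 30 27]
380 [26 25 22 22 21 21 19 16 17 16 16 16 17 18 14 13 16 17 16 16] [56 56 49 40 37 37 44 63 71 73 71 74 77 76 62 44 31 29 30 27]
386 [25 25 25 23 20 21 20 18 16 17 16 16 16 17 16 13 15 16 17 18] [57 57 55 45 39 37 38 47 66 73 71 70 70 74 71 53 36 30 29 29]
392 [26 27 26 23 21 21 22 19 17 16 17 17 15 16 16 16 18 19 21 21] [56 56 57 53 44 38 37 42 58 71 73 71 69 71 72 62 47 39 38 38]
```

Run:
```python
from h import *
f=pickle.load(open("top0.pkl","rb"))
im=f["frame"].astype(float); rg=im[:,:,0]-im[:,:,1]; g=im.sum(2)/3
def cross(p,thr,i0,i1,up):
    for k in range(i0,i1):
        if (p[k]<thr<=p[k+1]) if up else (p[k]>=thr>p[k+1]): return k+(thr-p[k])/(p[k+1]-p[k])
us=np.arange(190,224,3); A=[]
for u in us:
    a=cross(rg[:,u],35,186,200,1);b=cross(rg[:,u],37,208,222,0); A.append((a+b)/2) if a and b else A.append(np.nan)
print(np.round(A,2))
A=np.array(A);ok=~np.isnan(A);p=np.polyfit(us[ok],A[ok],1)
# mouth/far edges at top height
L=[cross(rg[v],35,180,200,1) for v in (199,203,207)];Rr=[cross(rg[v],41,215,232,0) for v in (199,203,207)];print(L,Rr)
uL,uR=np.mean(L),np.mean(Rr)
P=atz(f,uL,np.polyval(p,uL),.079);Q=atz(f,uR,np.polyval(p,uR),.079);print("drum top ends (pad,mouth)",P,Q,np.linalg.norm(P-Q))
P=atz(f,190,np.polyval(p,190),.05);Q=atz(f,222,np.polyval(p,222),.05);d=P-Q;print("drum axis",P,Q,"yaw",np.degrees(np.arctan2(d[1],d[0])))
R=[]
for u in range(338,374,2):
    r0=int(264.5+(u-338)*.1); a=cross(g[:,u],65,r0-5,r0+1,1);b=cross(g[:,u],65,r0+1,r0+7,0);R.append((u,(a+b)/2))
R=np.array(R);q=np.polyfit(R[:,0],R[:,1],1);print("rod res",np.std(R[:,1]-np.polyval(q,R[:,0])))
rt=cross(g[264],65,325,340,1);print("tip u",rt)
P=atz(f,rt,np.polyval(q,rt),.0495);Q=atz(f,372,np.polyval(q,372),.0495);d=P-Q;print("rod tip",P,Q,"yaw",np.degrees(np.arctan2(d[1],d[0])))
e=d/np.linalg.norm(d);print("arbor origin",P-e*.116)
for v in (267,269,271):
  print("block u", [round(x,2) for x in (cross(g[v],62,390,402,0),) if x], g[v,370:402].astype(int))
W=world(f)
# saddle: wall tops
S=W[150:215,345:395].reshape(-1,3);S=S[(S[:,2]>.027)&(S[:,2]<.045)]
print(len(S),S.min(0),S.max(0)); c,sz,an=cv2.minAreaRect(S[:,:2].astype(np.float32)*1000);print("saddle rect",c,sz,an)
```

```text
[203.4  203.44 203.5  203.44 203.54 203.53 203.44 203.43 203.49 203.43
 203.46 203.5 ]
[np.float64(186.31034482758622), np.float64(186.36363636363637), np.float64(186.33333333333334)] [np.float64(223.8421052631579), np.float64(223.86363636363637), np.float64(224.0909090909091)]
drum top ends (pad,mouth) [0.58334658 0.24331348 0.079     ] [0.58341783 0.16316702 0.079     ] 0.08014648742673779
drum axis [0.58871114 0.23993374 0.05      ] [0.58877338 0.16992401 0.05      ] yaw 90.05093759000617
rod res 0.0711400989061146
tip u NoneTraceback (most recent call last):
  File "<stdin>", line 22, in <module>
    y = y * x + pv
        ~~^~~
TypeError: unsupported operand type(s) for *: 'int' and 'NoneType'
```

Run:
```python
from h import *
f=pickle.load(open("top0.pkl","rb"))
im=f["frame"].astype(float); g=im.sum(2)/3
print(g[263,325:345].astype(int),g[265,325:345].astype(int))
def cross(p,thr,i0,i1,up):
    for k in range(i0,i1):
        if (p[k]<thr<=p[k+1]) if up else (p[k]>=thr>p[k+1]): return k+(thr-p[k])/(p[k+1]-p[k])
R=[]
for u in range(338,374,2):
    r0=int(264.5+(u-338)*.1); a=cross(g[:,u],65,r0-5,r0+1,1);b=cross(g[:,u],65,r0+1,r0+7,0);R.append((u,(a+b)/2))
R=np.array(R);q=np.polyfit(R[:,0],R[:,1],1)
for v in (267,269,271): print(g[v,370:402].astype(int))
W=world(f)
S=W[150:215,345:395].reshape(-1,3);S=S[(S[:,2]>.027)&(S[:,2]<.045)]
print(len(S),S.min(0),S.max(0)); c,sz,an=cv2.minAreaRect(S[:,:2].astype(np.float32)*1000);print("saddle rect",c,sz,an)
for rt in (331.5,332,332.5):
  P=atz(f,rt,np.polyval(q,rt),.049);Q=atz(f,372,np.polyval(q,372),.049);d=P-Q;e=d/np.linalg.norm(d)
  print("tip",P,"yaw",np.degrees(np.arctan2(d[1],d[0])),"origin",P-e*.116)
for u in (376,398): print(u,atz(f,u,np.polyval(q,u),.055))
# saddle corners from crop (crop/10+340,155), on outer base/wall
for n,(x,y),z in [("TL",(135,130),.037),("TR",(450,120),.037),("BL",(155,490),.037),("BR",(475,485),.037)]:
  print(n,atz(f,340+x/10-.5+.05,155+y/10-.45,z))
```

```text
[ 91  91  92  91  90  89  94 113 133 137 131 125 122 115  98  82  72  66
  62  56] [ 92  93  91  91  90  88  96 132 158 166 167 166 157 131 107  99  99 100
  99  99]
[94 93 92 90 86 71 57 65 71 71 73 71 72 73 72 72 73 73 73 74 73 71 71 70
 70 68 65 50 39 37 36 38]
[85 86 87 89 87 73 61 70 75 75 74 73 73 72 72 70 70 70 70 70 70 71 71 71
 72 73 69 51 37 35 36 39]
[44 45 44 46 48 49 54 69 75 75 76 76 76 76 76 75 74 74 74 73 73 72 71 69
 69 70 67 49 37 36 37 40]
446 [ 0.59434148 -0.19703625  0.02701706] [ 0.67721171 -0.12384299  0.03964087]
saddle rect (635.974853515625, -160.3861083984375) (80.12238311767578, 70.74591827392578) 2.6150195598602295
tip [ 0.45721039 -0.06722834  0.049     ] yaw 84.49972434251012 origin [ 0.44609172 -0.18269424  0.049     ]
tip [ 0.45710726 -0.06829933  0.049     ] yaw 84.49972434251006 origin [ 0.44598859 -0.18376524  0.049     ]
tip [ 0.45700413 -0.06937029  0.049     ] yaw 84.49972434251005 origin [ 0.44588547 -0.1848362   0.049     ]
376 [ 0.44768251 -0.1611947   0.055     ]
398 [ 0.44318514 -0.20789929  0.055     ]
TL [ 0.67343924 -0.12097362  0.037     ]
TR [ 0.67585222 -0.1915856   0.037     ]
BL [ 0.59146924 -0.12327041  0.037     ]
BR [ 0.5927046  -0.19410188  0.037     ]
```

Request:
{"method": "apply_moves", "body": {"plan": [{"hand":1,"linear":[0.035,-0.029,0],"yaw":0},{"hand":1,"linear":[0.035,-0.029,0],"yaw":0},{"hand":1,"linear":[0.035,-0.029,0],"yaw":0},{"hand":1,"linear":[0.035,-0.029,0],"yaw":0},{"hand":1,"linear":[0.035,-0.029,0],"yaw":0},{"hand":1,"linear":[0.035,-0.029,0],"yaw":0},{"hand":1,"linear":[0.035,-0.029,0],"yaw":0},{"hand":1,"linear":[0.035,-0.029,0],"yaw":0},{"hand":1,"linear":[0.035,-0.029,0],"yaw":0},{"hand":1,"linear":[0.035,-0.029,0],"yaw":0}]}}

```text
clock: 1.1
ee_pos: [0.4459, -0.1884, 0.2311]
orientation: [-3.091, -0.562, 0.0]
ft_force: [1.5, -0.7, -0.1]
grip_width: 0.0853
```

Request:
{"method": "apply_moves", "body": {"plan": [{"hand":1,"linear":[0,0,0],"yaw":-8},{"hand":1,"linear":[0,0,0],"yaw":-8},{"hand":1,"linear":[0,0,0],"yaw":-8},{"hand":1,"linear":[0,0,0],"yaw":-8},{"hand":1,"linear":[0,0,0],"yaw":-8},{"hand":1,"linear":[0,0,0],"yaw":-8},{"hand":1,"linear":[0,0,0],"yaw":-8},{"hand":1,"linear":[0,0,0],"yaw":-8},{"hand":1,"linear":[0,0,0],"yaw":0}]}}

```text
clock: 2.0
ee_pos: [0.4452, -0.1901, 0.2309]
orientation: [-2.321, -2.115, 0.0]
ft_force: [-0.1, -0.1, 0.7]
grip_width: 0.0855
```

```bash
cat >> h.py <<'E'
from scipy.spatial.transform import Rotation as Ro
def st():
    from cell import monitor
    s=monitor.sense();R=Ro.from_rotvec(s["orientation"]).as_matrix()
    print("t",s["clock"],"p",s["ee_pos"].round(4),"xang",np.degrees(np.arctan2(R[1,0],R[0,0])).round(2),"zdir",R[:,2].round(4),"F",s["ft_force"].round(2),"w",round(s["grip_width"],4),"q",s["joints"].round(2))
    return s,R
def tgt(P):
    s,R=st(); print("tool move to",P,(R.T@(np.array(P)-s["ee_pos"])).round(4))
E
python3 - <<'E'
from h import *
from cell import eyes
tgt([.446,-.184,.1])
f=eyes.grab_frame("wrist");pickle.dump(f,open("w1.pkl","wb"))
cv2.imwrite("pics/w1.png",cv2.resize(f["frame"][:,:,::-1],(800,600)))
E
```

```text
t 2.0 p [ 0.4452 -0.1901  0.2309] xang 84.69 zdir [-7.e-04  5.e-04 -1.e+00] F [-0.08 -0.11  0.69] w 0.0855 q [-0.57 -0.12  1.88 -0.    1.38 -0.47]
tool move to [0.446, -0.184, 0.1] [0.0061 0.0003 0.1309]
```

View pics/w1.png

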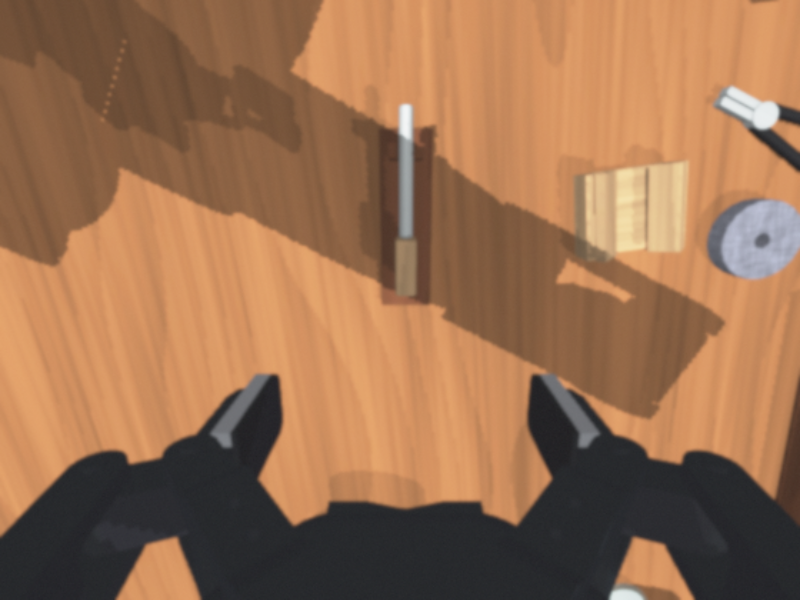

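Run:
```python
from h import *
f=pickle.load(open("w1.pkl","rb"))
for u,v,z in [(405.5,239,.06),(405.5,296,.06),(406,105,.049),(406,236,.049)]: print(atz(f,(u+.5)*.7-.5,(v+.5)*.7-.5,z))
crop(f,250,60,320,220,"pics/w1c.png")
```

```text
[ 0.44833609 -0.16177774  0.06      ]
[ 0.44424266 -0.20590381  0.06      ]
[ 0.45733474 -0.06881809  0.049     ]
[ 0.4488109  -0.16104599  0.049     ]
pics/w1c.png scale 3.75
```

View pics/w1c.png

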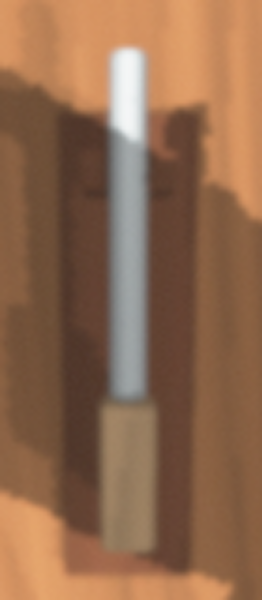

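Request:
{"method": "apply_moves", "body": {"plan": [{"hand":1,"linear":[0.006,0,0.03],"yaw":0},{"hand":1,"linear":[0,0,0.04],"yaw":0},{"hand":1,"linear":[0,0,0.04],"yaw":0},{"hand":1,"linear":[0,0,0.03],"yaw":0},{"hand":1,"linear":[0,0,0.02],"yaw":0},{"hand":1,"linear":[0,0,0.01],"yaw":0},{"hand":1,"linear":[0,0,0],"yaw":0},{"hand":1,"linear":[0,0,0],"yaw":0}]}}

```text
clock: 2.85
ee_pos: [0.4468, -0.1847, 0.0622]
orientation: [2.324, 2.112, 0.001]
ft_force: [0.4, 0.1, 1.1]
grip_width: 0.0854
```

Run:
```python
from h import *
from cell import eyes
tgt([.4463,-.184,.03])
f=eyes.grab_frame("wrist");pickle.dump(f,open("w2.pkl","wb"))
cv2.imwrite("pics/w2.png",cv2.resize(f["frame"][:,:,::-1],(800,600)))
```

```text
t 2.85 p [ 0.4468 -0.1847  0.0622] xang 84.55 zdir [ 1.1e-03 -7.0e-04 -1.0e+00] F [0.38 0.08 1.08] w 0.0854 q [-0.56  0.08  2.03  0.    1.03 -0.46]
tool move to [0.4463, -0.184, 0.03] [ 0.0007 -0.0006  0.0322]
```

View pics/w2.png

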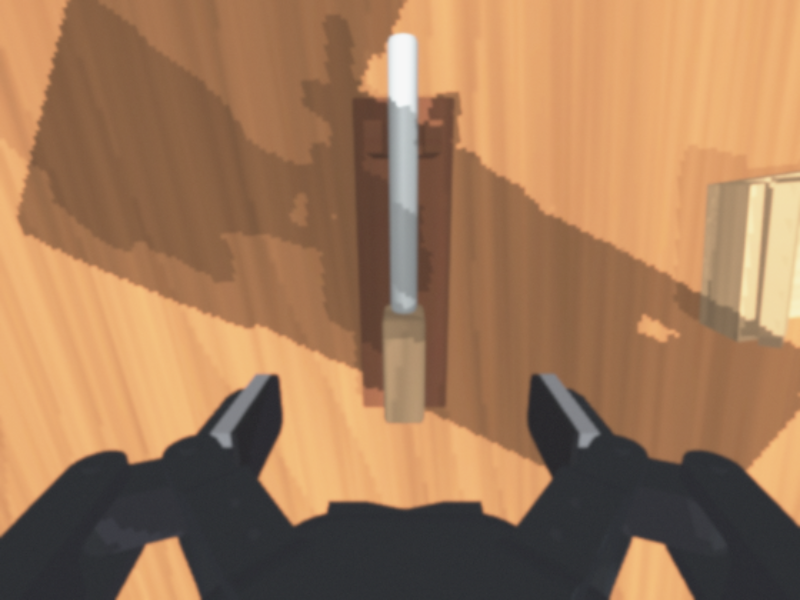

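Request:
{"method": "apply_moves", "body": {"plan": [{"hand":1,"linear":[0,0,0.012],"yaw":0},{"hand":1,"linear":[0,0,0.012],"yaw":0},{"hand":1,"linear":[0,0,0.008],"yaw":0},{"hand":1,"linear":[0,0,0],"yaw":0},{"hand":1,"linear":[0,0,0],"yaw":0}]}}

```text
clock: 3.4
ee_pos: [0.4458, -0.1842, 0.0288]
orientation: [-2.323, -2.114, 0.0]
ft_force: [0.5, 0.3, -0.1]
grip_width: 0.0852
```

Run:
```python
from h import *
tgt([.4463,-.184,.03])
```

```text
t 3.4 p [ 0.4458 -0.1842  0.0288] xang 84.61 zdir [-9.e-04  6.e-04 -1.e+00] F [ 0.53  0.34 -0.1 ] w 0.0852 q [-0.56  0.14  2.04  0.    0.96 -0.46]
tool move to [0.4463, -0.184, 0.03] [ 0.0002  0.0005 -0.0012]
```

Request:
{"method": "apply_moves", "body": {"newtons": 90, "plan": [{"hand":-1,"linear":[0,0,0],"yaw":0},{"hand":-1,"linear":[0,0,0],"yaw":0},{"hand":-1,"linear":[0,0,0],"yaw":0},{"hand":-1,"linear":[0,0,0],"yaw":0},{"hand":-1,"linear":[0,0,0],"yaw":0},{"hand":-1,"linear":[0,0,0],"yaw":0},{"hand":-1,"linear":[0,0,0],"yaw":0},{"hand":-1,"linear":[0,0,0],"yaw":0}]}}

```text
clock: 4.2
ee_pos: [0.4464, -0.1846, 0.0297]
orientation: [2.323, 2.114, 0.0]
ft_force: [-0.0, -0.1, 3.5]
grip_width: 0.0148
```

Run:
```python
from h import *
tgt([.4463,-.184,.03])
```

```text
t 4.2 p [ 0.4464 -0.1846  0.0297] xang 84.61 zdir [ 7.e-04 -4.e-04 -1.e+00] F [-0.02 -0.06  3.52] w 0.0148 q [-0.56  0.14  2.04 -0.    0.96 -0.46]
tool move to [0.4463, -0.184, 0.03] [ 0.0006 -0.0002 -0.0003]
```

Request:
{"method": "apply_moves", "body": {"plan": [{"hand":-1,"linear":[0,0,-0.01],"yaw":0},{"hand":-1,"linear":[0,0,-0.015],"yaw":0},{"hand":-1,"linear":[0,0,-0.02],"yaw":0},{"hand":-1,"linear":[0,0,-0.02],"yaw":0},{"hand":-1,"linear":[0,0,-0.015],"yaw":0},{"hand":-1,"linear":[0,0,0],"yaw":-5.4},{"hand":-1,"linear":[0,0,0],"yaw":0}]}}

```text
clock: 4.9
ee_pos: [0.4462, -0.1844, 0.1101]
orientation: [2.219, 2.222, 0.0]
ft_force: [0.2, 0.2, -1.1]
grip_width: 0.0144
```

Run:
```python
from h import *
from cell import eyes
tgt([.5887,.017,.11])
f=eyes.grab_frame("scene")
crop(f,200,80,360,200,"pics/s2.png")
```

```text
t 4.9 p [ 0.4462 -0.1844  0.1101] xang 90.07 zdir [ 8.e-04 -6.e-04 -1.e+00] F [ 0.18  0.22 -1.14] w 0.0144 q [-0.56  0.    2.   -0.    1.13 -0.56]
tool move to [0.5887, 0.017, 0.11] [2.012e-01 1.427e-01 1.000e-04]
pics/s2.png scale 5.0
```

View pics/s2.png

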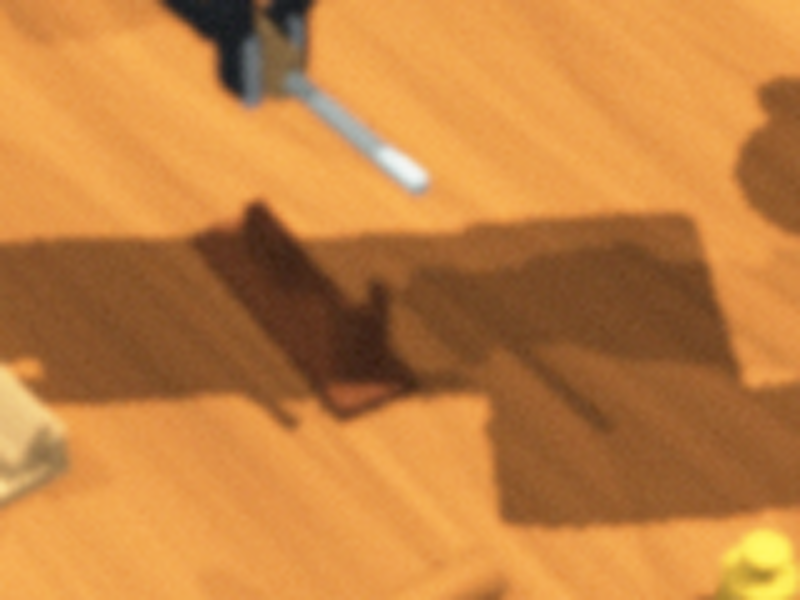

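Request:
{"method": "apply_moves", "body": {"plan": [{"hand":-1,"linear":[0.025,0.02,0],"yaw":0},{"hand":-1,"linear":[0.03,0.02,0],"yaw":0},{"hand":-1,"linear":[0.03,0.02,0],"yaw":0},{"hand":-1,"linear":[0.03,0.02,0],"yaw":0},{"hand":-1,"linear":[0.03,0.02,0],"yaw":0},{"hand":-1,"linear":[0.03,0.02,0],"yaw":0},{"hand":-1,"linear":[0.015,0.0227,0],"yaw":0},{"hand":-1,"linear":[0,0,0],"yaw":0},{"hand":-1,"linear":[0,0,0],"yaw":0}]}}

```text
clock: 5.85
ee_pos: [0.588, 0.0061, 0.1083]
orientation: [-2.22, -2.22, 0.003]
ft_force: [-0.0, -0.6, -0.8]
grip_width: 0.0149
```

Run:
```python
from h import *
from cell import eyes
tgt([.5887,.017,.031])
for n in ("top","wrist","scene"):
    f=eyes.grab_frame(n);pickle.dump(f,open(n+"3.pkl","wb"))
    if n=="top": crop(f,150,160,310,280,"pics/t3.png")
    elif n=="wrist": cv2.imwrite("pics/w3.png",cv2.resize(f["frame"][:,:,::-1],(800,600)))
```

```text
t 5.85 p [0.588  0.0061 0.1083] xang 90.0 zdir [-0.0022 -0.     -1.    ] F [-0.01 -0.63 -0.77] w 0.0149 q [-0.12  0.25  1.73 -0.    1.16 -0.12]
tool move to [0.5887, 0.017, 0.031] [0.0109 0.0008 0.0773]
pics/t3.png scale 5.0
```

View pics/t3.png

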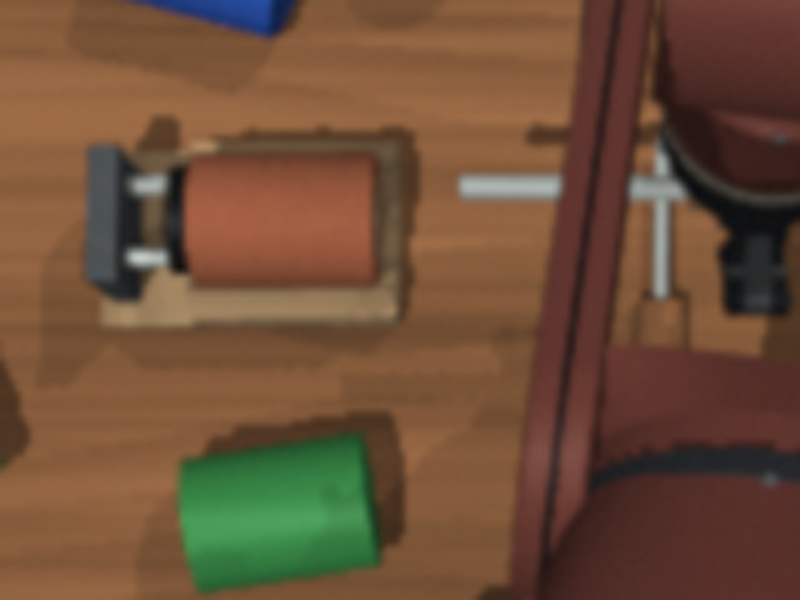

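View pics/w3.png

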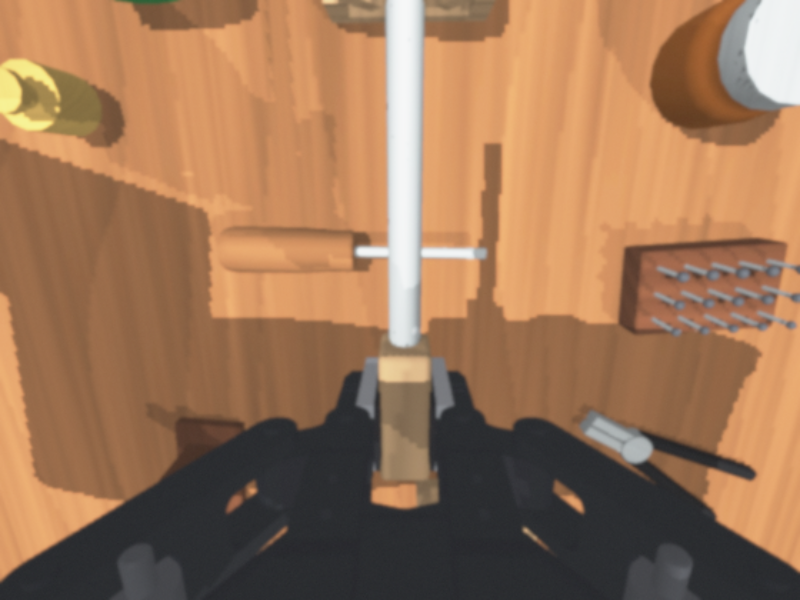

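Request:
{"method": "apply_moves", "body": {"plan": [{"hand":-1,"linear":[0.011,0,0.01],"yaw":0},{"hand":-1,"linear":[0,0,0.02],"yaw":0},{"hand":-1,"linear":[0,0,0.02],"yaw":0},{"hand":-1,"linear":[0,0,0.016],"yaw":0},{"hand":-1,"linear":[0,0,0.01],"yaw":0},{"hand":-1,"linear":[0,0,0],"yaw":0},{"hand":-1,"linear":[0,0,0],"yaw":0}]}}

```text
clock: 6.7
ee_pos: [0.589, 0.0167, 0.0335]
orientation: [2.221, 2.221, 0.0]
ft_force: [-0.5, -0.4, -0.8]
grip_width: 0.0151
```

Run:
```python
from h import *
from cell import eyes,monitor
F=[]
for i in range(8):
    f=eyes.grab_frame("top"); s=monitor.sense(); F.append(np.r_[s["ee_pos"],s["orientation"]*np.sign(s["orientation"][0]),s["ft_force"]])
F=np.array(F);print(F.mean(0).round(4));print(F.std(0).round(4))
pickle.dump(f,open("top4.pkl","wb"))
crop(f,150,160,310,280,"pics/t4.png"); f=eyes.grab_frame("scene");pickle.dump(f,open("scene4.pkl","wb"));crop(f,240,200,360,290,"pics/s4.png")
```

```text
[ 5.8950e-01  1.6600e-02  3.4200e-02  2.2204e+00  2.2208e+00  1.6000e-03
 -2.3790e-01  6.0000e-03 -1.1390e-01]
[2.000e-04 0.000e+00 2.000e-04 2.000e-04 3.000e-04 4.000e-04 4.381e-01
 3.028e-01 5.812e-01]
pics/t4.png scale 5.0
pics/s4.png scale 6.666666666666667
```

View pics/t4.png

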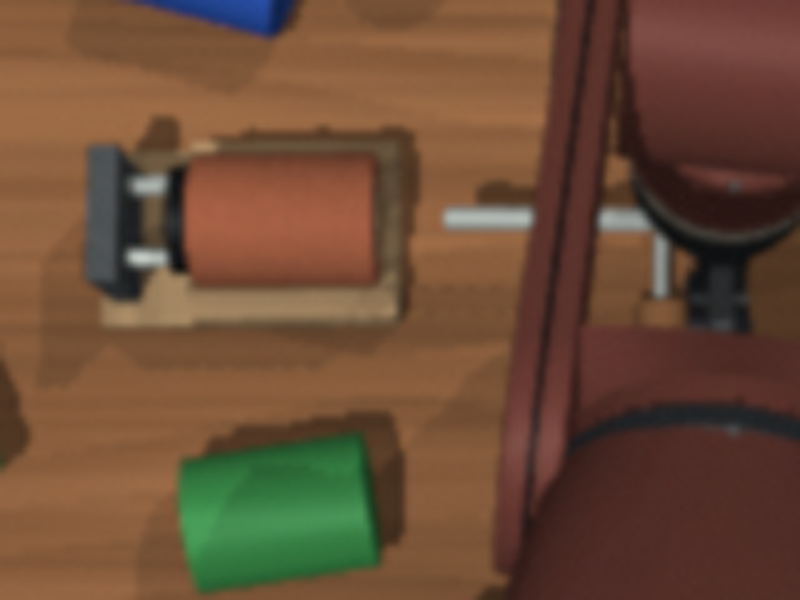

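View pics/s4.png

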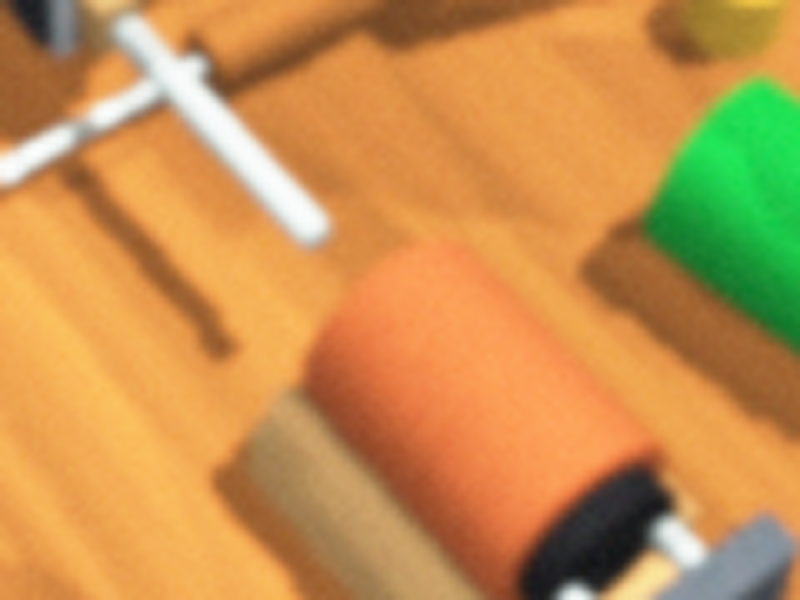

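Run:
```python
from h import *
f=pickle.load(open("top4.pkl","rb"))
im=f["frame"].astype(float); b=im[:,:,2]
R=[]
for u in range(240,255,1):
    p=b[196:211,u]-np.median(b[[196,197,209,210],u]); p=np.clip(p,0,None);m=p>.45*p.max()
    thr=.5*p.max(); k=np.where(p>thr)[0]; a=k[0]-1;c=k[-1]
    e1=a+(thr-p[a])/(p[a+1]-p[a]); e2=c+(p[c]-thr)/(p[c]-p[c+1]); R.append((u,196+(e1+e2)/2,e2-e1))
R=np.array(R);print(R.round(2).tolist());q=np.polyfit(R[:,0],R[:,1],1)
for u in (240,254): print(atz(f,u,np.polyval(q,u),.0535))
print(b[203,232:245].astype(int)); print("tip",atz(f,238.5,203.5,.0535))
```

```text
[[240.0, 203.16, 3.77], [241.0, 203.15, 3.82], [242.0, 203.14, 3.81], [243.0, 203.16, 3.82], [244.0, 203.17, 3.83], [245.0, 203.19, 3.83], [246.0, 203.22, 3.87], [247.0, 203.23, 3.9], [248.0, 203.23, 3.96], [249.0, 203.24, 3.96], [250.0, 203.25, 3.97], [251.0, 203.28, 3.92], [252.0, 203.3, 3.84], [253.0, 203.3, 3.75], [254.0, 203.29, 3.82]]
[0.58893828 0.13035766 0.0535    ]
[0.58862015 0.09982012 0.0535    ]
[ 44  61  67  67  66  70 106 159 178 179 179 178 178]
tip [0.58813086 0.13362009 0.0535    ]
```

Request:
{"method": "apply_moves", "body": {"plan": [{"hand":-1,"linear":[0.005,0,0.0037],"yaw":-0.3},{"hand":-1,"linear":[0.01,0,0],"yaw":0},{"hand":-1,"linear":[0.008,0,0],"yaw":0},{"hand":-1,"linear":[0,0,0],"yaw":0},{"hand":-1,"linear":[0,0,0],"yaw":0}]}}

```text
clock: 7.65
ee_pos: [0.5886, 0.0402, 0.0296]
orientation: [2.214, 2.229, -0.0]
ft_force: [0.1, -0.3, -0.5]
grip_width: 0.0144
```

```bash
cat >> h.py <<'E'
def avg(n=4,cam="top"):
    from cell import eyes,monitor
    F=[]
    for i in range(n):
        f=eyes.grab_frame(cam); s=monitor.sense(); o=s["orientation"]; F.append(np.r_[s["ee_pos"],o*np.sign(o[0]),s["ft_force"]])
    F=np.array(F);print(s["clock"],F.mean(0).round(4));return f
E
python3 - <<'E'
from h import *
f=avg(4); pickle.dump(f,open("top5.pkl","wb"));crop(f,180,180,260,230,"pics/t5.png")
from cell import eyes
f=eyes.grab_frame("scene");crop(f,260,210,320,255,"pics/s5.png");pickle.dump(f,open("scene5.pkl","wb"))
E
```

```text
7.85 [ 0.5887  0.0397  0.0297  2.215   2.2276 -0.      0.1352  0.5726 -1.0476]
pics/t5.png scale 10.0
pics/s5.png scale 13.333333333333334
```

View pics/t5.png

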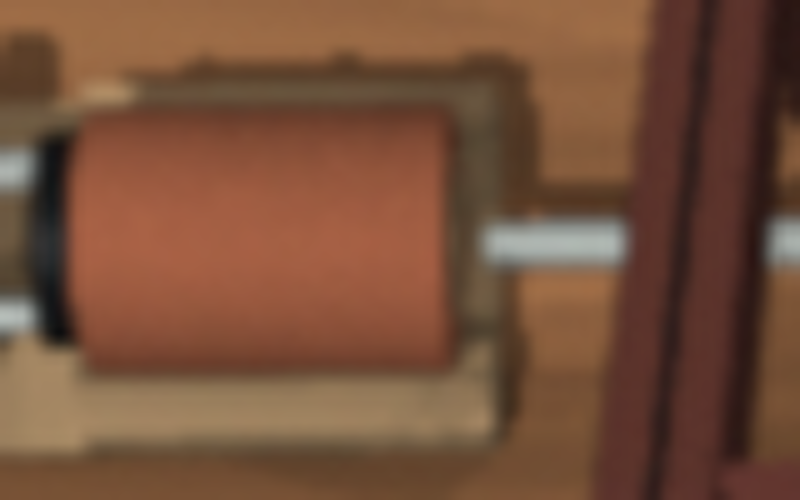

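View pics/s5.png

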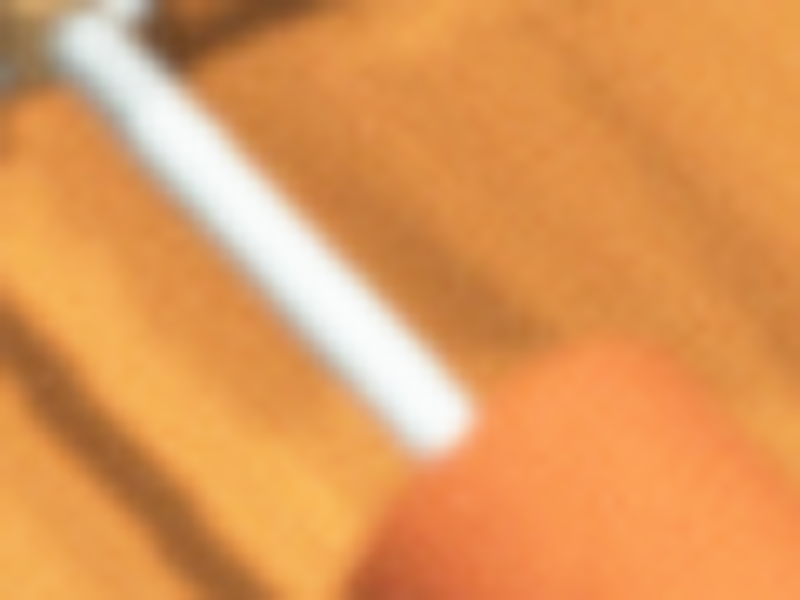

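Run:
```python
from h import *
f=pickle.load(open("top5.pkl","rb"))
im=f["frame"].astype(float); b=im[:,:,2]
R=[]
for u in range(232,242):
    p=b[196:211,u]-np.median(b[[196,197,209,210],u]); p=np.clip(p,0,None)
    thr=.5*p.max(); k=np.where(p>thr)[0]; a=k[0]-1;c=k[-1]
    e1=a+(thr-p[a])/(p[a+1]-p[a]); e2=c+(p[c]-thr)/(p[c]-p[c+1]); R.append((u,196+(e1+e2)/2,e2-e1))
for u,m,w in R: print(u,round(m,2),round(w,2),atz(f,u,m,.0493).round(4))
print(b[204,222:236].astype(int),atz(f,228.3,203.7,.052))
```

```text
232 203.94 3.86 [0.5879 0.1481 0.0493]
233 203.89 3.99 [0.588  0.1459 0.0493]
234 203.87 3.93 [0.5881 0.1437 0.0493]
235 203.86 3.86 [0.5881 0.1415 0.0493]
236 203.86 3.86 [0.5881 0.1393 0.0493]
237 203.84 3.87 [0.5881 0.1371 0.0493]
238 203.85 3.9 [0.5881 0.135  0.0493]
239 203.85 3.9 [0.5881 0.1328 0.0493]
240 203.86 3.94 [0.5881 0.1306 0.0493]
241 203.82 3.92 [0.5882 0.1284 0.0493]
[ 67  64  53  52  48  70 120 161 172 174 175 176 176 177] [0.58792929 0.15597661 0.052     ]
```

Request:
{"method": "apply_moves", "body": {"plan": [{"hand":-1,"linear":[0.002,0.0006,-0.0009],"yaw":0.2},{"hand":-1,"linear":[0.002,0,0],"yaw":0},{"hand":-1,"linear":[0.001,0,0],"yaw":0},{"hand":-1,"linear":[0.001,0,0],"yaw":0},{"hand":-1,"linear":[0.001,0,0],"yaw":0},{"hand":-1,"linear":[0.001,0,0],"yaw":0},{"hand":-1,"linear":[0.001,0,0],"yaw":0},{"hand":-1,"linear":[0,0,0],"yaw":0}]}}

```text
clock: 8.7
ee_pos: [0.5892, 0.0488, 0.0305]
orientation: [-2.219, -2.224, 0.0]
ft_force: [0.4, -0.5, -0.9]
grip_width: 0.0147
```

Run:
```python
from h import *
f=avg(4); pickle.dump(f,open("top6.pkl","wb"));crop(f,180,180,260,230,"pics/t6.png")
```

```text
8.9 [ 5.8920e-01  4.8700e-02  3.0500e-02  2.2191e+00  2.2237e+00 -1.0000e-04
  3.6100e-02 -2.3000e-02 -7.8490e-01]
pics/t6.png scale 10.0
```

View pics/t6.png

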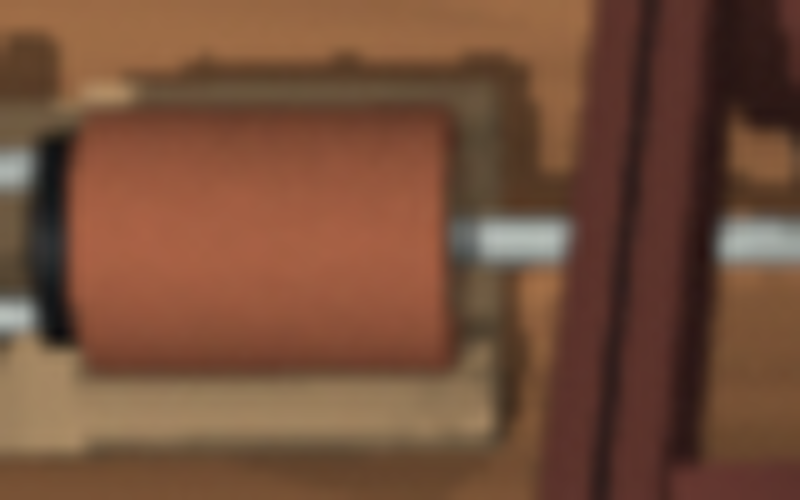

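Request:
{"method": "apply_moves", "body": {"plan": [{"hand":-1,"linear":[0.001,0,0],"yaw":0},{"hand":-1,"linear":[0.001,0,0],"yaw":0},{"hand":-1,"linear":[0.001,0,0],"yaw":0},{"hand":-1,"linear":[0.001,0,0],"yaw":0}]}}

```text
clock: 9.3
ee_pos: [0.5892, 0.0528, 0.0305]
orientation: [-2.219, -2.224, -0.0]
ft_force: [-1.0, -0.3, -0.5]
grip_width: 0.0142
```

Request:
{"method": "apply_moves", "body": {"plan": [{"hand":-1,"linear":[0.001,0,0],"yaw":0},{"hand":-1,"linear":[0.001,0,0],"yaw":0},{"hand":-1,"linear":[0.001,0,0],"yaw":0},{"hand":-1,"linear":[0.001,0,0],"yaw":0}]}}

```text
clock: 9.7
ee_pos: [0.5892, 0.0568, 0.0305]
orientation: [-2.219, -2.224, 0.0]
ft_force: [1.0, -0.8, -0.6]
grip_width: 0.0148
```

Run:
```python
from h import *
f=avg(5); pickle.dump(f,open("top7.pkl","wb"));crop(f,180,180,260,230,"pics/t7.png")
```

```text
9.95 [ 5.8920e-01  5.6800e-02  3.0500e-02  2.2191e+00  2.2237e+00  1.0000e-04
  1.4770e-01  1.6580e-01 -8.9700e-01]
pics/t7.png scale 10.0
```

View pics/t7.png

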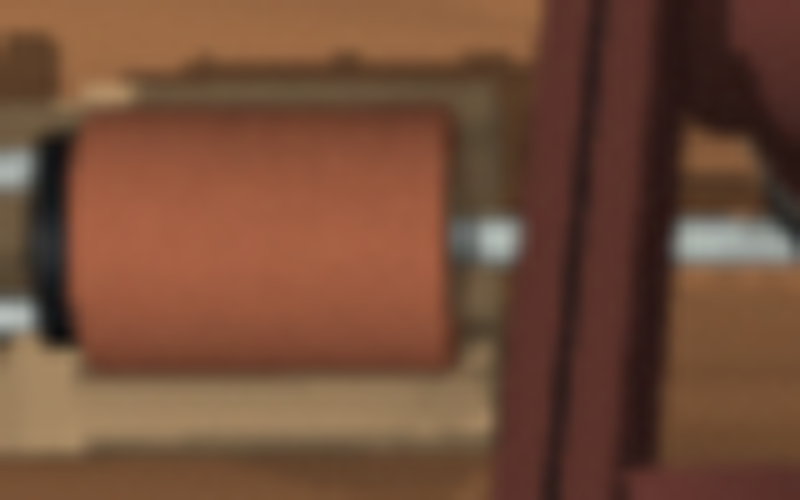

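Request:
{"method": "apply_moves", "body": {"plan": [{"hand":-1,"linear":[0.002,0,0],"yaw":0},{"hand":-1,"linear":[0.002,0,0],"yaw":0},{"hand":-1,"linear":[0.002,0,0],"yaw":0},{"hand":-1,"linear":[0.002,0,0],"yaw":0},{"hand":-1,"linear":[0.002,0,0],"yaw":0},{"hand":-1,"linear":[0.002,0,0],"yaw":0}]}}

```text
clock: 10.55
ee_pos: [0.5892, 0.0689, 0.0305]
orientation: [-2.219, -2.224, 0.0]
ft_force: [-0.7, -0.0, -1.1]
grip_width: 0.0145
```

Request:
{"method": "apply_moves", "body": {"plan": [{"hand":-1,"linear":[0.002,0,0],"yaw":0},{"hand":-1,"linear":[0.002,0,0],"yaw":0},{"hand":-1,"linear":[0.002,0,0],"yaw":0},{"hand":-1,"linear":[0.002,0,0],"yaw":0},{"hand":-1,"linear":[0.002,0,0],"yaw":0},{"hand":-1,"linear":[0.002,0,0],"yaw":0}]}}

```text
clock: 11.15
ee_pos: [0.5891, 0.0809, 0.0305]
orientation: [-2.219, -2.224, 0.0]
ft_force: [0.3, 0.7, -0.2]
grip_width: 0.0144
```

Run:
```python
from h import *
f=avg(5); pickle.dump(f,open("top8.pkl","wb"));crop(f,180,180,260,230,"pics/t8.png")
```

```text
11.4 [ 0.5891  0.0809  0.0305  2.219   2.2238  0.      0.0408  0.2045 -0.6049]
pics/t8.png scale 10.0
```

View pics/t8.png

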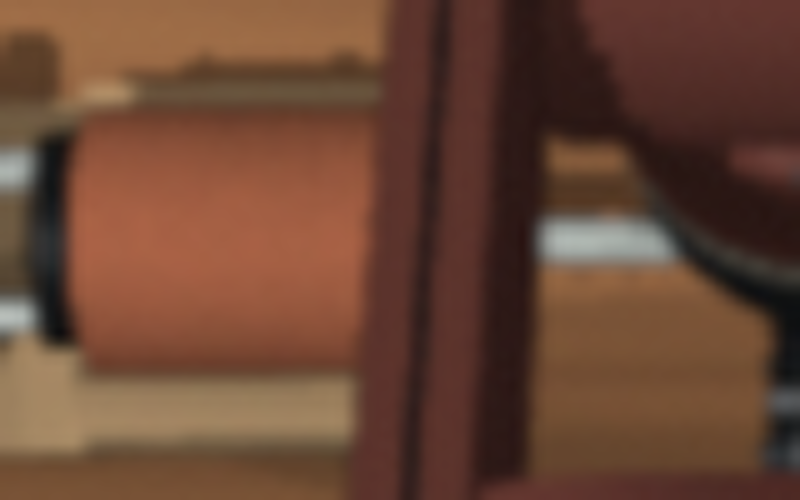

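Request:
{"method": "apply_moves", "body": {"plan": [{"hand":-1,"linear":[0.002,0,0],"yaw":0},{"hand":-1,"linear":[0.002,0,0],"yaw":0},{"hand":-1,"linear":[0.002,0,0],"yaw":0},{"hand":-1,"linear":[0.002,0,0],"yaw":0},{"hand":-1,"linear":[0.002,0,0],"yaw":0}]}}

```text
clock: 11.9
ee_pos: [0.5891, 0.0909, 0.0305]
orientation: [2.219, 2.224, 0.0]
ft_force: [-0.0, -0.1, -0.6]
grip_width: 0.0146
```

Request:
{"method": "apply_moves", "body": {"plan": [{"hand":-1,"linear":[0.001,0,0],"yaw":0},{"hand":-1,"linear":[0.001,0,0],"yaw":0},{"hand":-1,"linear":[0.001,0,0],"yaw":0}]}}

```text
clock: 12.2
ee_pos: [0.5891, 0.0938, 0.0305]
orientation: [-2.219, -2.224, 0.0]
ft_force: [0.4, 0.3, -1.3]
grip_width: 0.0145
```

Request:
{"method": "apply_moves", "body": {"plan": [{"hand":-1,"linear":[0.001,0,0],"yaw":0},{"hand":-1,"linear":[0.001,0,0],"yaw":0}]}}

```text
clock: 12.4
ee_pos: [0.5891, 0.0957, 0.0305]
orientation: [-2.219, -2.224, 0.0]
ft_force: [0.5, -0.3, -0.6]
grip_width: 0.0149
```

Request:
{"method": "apply_moves", "body": {"plan": [{"hand":-1,"linear":[0.001,0,0],"yaw":0},{"hand":-1,"linear":[0.001,0,0],"yaw":0}]}}

```text
clock: 12.6
ee_pos: [0.5891, 0.0978, 0.0305]
orientation: [-2.219, -2.224, 0.0]
ft_force: [1.3, -0.6, 0.5]
grip_width: 0.0146
```

Request:
{"method": "apply_moves", "body": {"plan": [{"hand":-1,"linear":[0.001,0,0],"yaw":0},{"hand":-1,"linear":[0.001,0,0],"yaw":0}]}}

```text
clock: 12.8
ee_pos: [0.5891, 0.0998, 0.0305]
orientation: [2.219, 2.224, -0.0]
ft_force: [-0.4, -0.0, -0.3]
grip_width: 0.0146
```

Request:
{"method": "apply_moves", "body": {"plan": [{"hand":-1,"linear":[0.001,0,0],"yaw":0}]}}

```text
clock: 12.9
ee_pos: [0.5891, 0.1008, 0.0305]
orientation: [-2.219, -2.224, 0.0]
ft_force: [0.6, 0.0, -1.2]
grip_width: 0.0148
```

Request:
{"method": "apply_moves", "body": {"plan": [{"hand":-1,"linear":[0.001,0,0],"yaw":0}]}}

```text
clock: 13.0
ee_pos: [0.5891, 0.1018, 0.0305]
orientation: [-2.219, -2.224, -0.0]
ft_force: [0.3, 1.0, -0.5]
grip_width: 0.0143
```

Request:
{"method": "apply_moves", "body": {"plan": [{"hand":-1,"linear":[0.001,0,0],"yaw":0}]}}

```text
clock: 13.1
ee_pos: [0.5891, 0.1028, 0.0305]
orientation: [-2.219, -2.224, 0.0]
ft_force: [-0.3, -0.2, -0.4]
grip_width: 0.0146
```

Request:
{"method": "apply_moves", "body": {"plan": [{"hand":-1,"linear":[0.001,0,0],"yaw":0}]}}

```text
clock: 13.2
ee_pos: [0.5891, 0.1038, 0.0305]
orientation: [-2.219, -2.224, 0.0]
ft_force: [-0.0, -0.4, -1.0]
grip_width: 0.0149
```

Request:
{"method": "apply_moves", "body": {"plan": [{"hand":-1,"linear":[0.001,0,0],"yaw":0}]}}

```text
clock: 13.3
ee_pos: [0.5891, 0.1048, 0.0305]
orientation: [-2.219, -2.224, -0.0]
ft_force: [0.6, -0.0, -1.5]
grip_width: 0.0145
```

Request:
{"method": "apply_moves", "body": {"plan": [{"hand":-1,"linear":[0.001,0,0],"yaw":0}]}}

```text
clock: 13.4
ee_pos: [0.5891, 0.1058, 0.0305]
orientation: [2.219, 2.224, 0.0]
ft_force: [0.7, 0.1, -1.0]
grip_width: 0.0148
```

Request:
{"method": "apply_moves", "body": {"plan": [{"hand":-1,"linear":[0.001,0,0],"yaw":0}]}}

```text
clock: 13.5
ee_pos: [0.5891, 0.1068, 0.0305]
orientation: [-2.219, -2.224, -0.0]
ft_force: [1.0, -0.3, -0.6]
grip_width: 0.0144
```

Request:
{"method": "apply_moves", "body": {"plan": [{"hand":-1,"linear":[0.001,0,0],"yaw":0}]}}

```text
clock: 13.6
ee_pos: [0.5891, 0.1078, 0.0305]
orientation: [2.219, 2.224, 0.0]
ft_force: [0.1, -0.1, -0.7]
grip_width: 0.0146
```

Request:
{"method": "apply_moves", "body": {"plan": [{"hand":-1,"linear":[0.001,0,0],"yaw":0}]}}

```text
clock: 13.7
ee_pos: [0.5891, 0.1088, 0.0305]
orientation: [2.219, 2.224, 0.0]
ft_force: [0.2, -0.5, -0.8]
grip_width: 0.015
```

Request:
{"method": "apply_moves", "body": {"plan": [{"hand":-1,"linear":[0.001,0,0],"yaw":0}]}}

```text
clock: 13.8
ee_pos: [0.5891, 0.1098, 0.0305]
orientation: [-2.219, -2.224, 0.0]
ft_force: [0.1, 0.7, 0.3]
grip_width: 0.0146
```

Request:
{"method": "apply_moves", "body": {"plan": [{"hand":-1,"linear":[0.001,0,0],"yaw":0}]}}

```text
clock: 13.9
ee_pos: [0.5891, 0.1108, 0.0305]
orientation: [2.219, 2.224, 0.0]
ft_force: [-0.0, -1.0, -1.6]
grip_width: 0.0144
```

Request:
{"method": "apply_moves", "body": {"plan": [{"hand":-1,"linear":[0.001,0,0],"yaw":0}]}}

```text
clock: 14.0
ee_pos: [0.5891, 0.1116, 0.0305]
orientation: [2.219, 2.224, -0.0]
ft_force: [-0.3, -3.9, -0.2]
grip_width: 0.0151
```

Request:
{"method": "apply_moves", "body": {"plan": [{"hand":-1,"linear":[0.001,0,0],"yaw":0}]}}

```text
clock: 14.1
ee_pos: [0.5891, 0.112, 0.0305]
orientation: [2.218, 2.223, -0.001]
ft_force: [-0.2, -4.9, -0.0]
grip_width: 0.0149
```

Run:
```python
from h import *
f=avg(5); pickle.dump(f,open("top9.pkl","wb"))
for p in ("top8.pkl","top9.pkl"):
    b=pickle.load(open(p,"rb"))["frame"].astype(float); rg=b[:,:,0]-b[:,:,1]; print(rg[203,180:192].astype(int),rg[199,180:192].astype(int), b[203,176:190,2].astype(int))
```

```text
14.35 [ 5.8910e-01  1.1210e-01  3.0500e-02  2.2189e+00  2.2233e+00 -1.0000e-03
 -4.1350e-01 -4.6791e+00 -2.8400e-01]
[20 19 12  4 -1 -1 26 61 71 72 71 70] [12 11 10  5  0  0 29 58 68 70 69 68] [32 35 46 60 65 63 53 49 49 46 50 64 69 69]
[20 19 11  3 -1  5 33 62 71 72 72 71] [13 11  9  4  0  4 33 61 68 69 68 68] [32 36 48 61 66 64 57 51 48 45 49 64 69 69]
```

Request:
{"method": "apply_moves", "body": {"plan": [{"hand":-1,"linear":[0.0007,0,0],"yaw":0},{"hand":-1,"linear":[0,0,0],"yaw":0}]}}

```text
clock: 14.55
ee_pos: [0.5891, 0.1128, 0.0305]
orientation: [2.219, 2.223, -0.001]
ft_force: [0.3, -6.0, -0.4]
grip_width: 0.0147
```

Run:
```python
from h import *
f=avg(5); pickle.dump(f,open("top10.pkl","wb"))
b=f["frame"].astype(float); rg=b[:,:,0]-b[:,:,1]; print(rg[203,180:192].astype(int),rg[199,180:192].astype(int), b[203,176:190,2].astype(int))
```

```text
14.8 [ 5.8910e-01  1.1280e-01  3.0500e-02  2.2190e+00  2.2232e+00 -9.0000e-04
  1.3450e-01 -5.4357e+00  5.9710e-01]
[20 18  9  1 -2 14 45 66 72 71 70 71] [13 12  7  1 -1 15 42 63 69 68 69 68] [34 34 48 61 66 64 59 51 47 46 53 65 70 70]
```

Request:
{"method": "apply_moves", "body": {"plan": [{"hand":-1,"linear":[0.0007,0,0],"yaw":0},{"hand":-1,"linear":[0,0,0],"yaw":0}]}}

```text
clock: 15.0
ee_pos: [0.5891, 0.1133, 0.0305]
orientation: [2.219, 2.223, -0.001]
ft_force: [-0.3, -6.5, 0.2]
grip_width: 0.015
```

Run:
```python
from h import *
f=avg(6); pickle.dump(f,open("top11.pkl","wb"))
b=f["frame"].astype(float); rg=b[:,:,0]-b[:,:,1]; print(rg[203,180:192].astype(int),rg[199,180:192].astype(int), b[203,176:190,2].astype(int))
```

```text
15.3 [ 5.8910e-01  1.1330e-01  3.0500e-02  2.2189e+00  2.2231e+00 -1.3000e-03
 -1.1040e-01 -6.2394e+00  7.9200e-02]
[19 15  7  0 -2 25 60 71 72 71 70 71] [13 12  6  0  0 21 49 65 68 69 68 68] [32 35 48 60 64 57 53 49 46 49 62 68 69 70]
```

Request:
{"method": "apply_moves", "body": {"plan": [{"hand":-1,"linear":[0.0008,0,0],"yaw":0},{"hand":-1,"linear":[0,0,0],"yaw":0},{"hand":-1,"linear":[0,0,0],"yaw":0}]}}

```text
clock: 15.6
ee_pos: [0.5891, 0.1139, 0.0305]
orientation: [2.219, 2.223, -0.002]
ft_force: [-0.3, -6.0, 1.2]
grip_width: 0.015
```

Run:
```python
from h import *
f=avg(4); pickle.dump(f,open("top12.pkl","wb")); crop(f,160,180,220,225,"pics/t12.png")
b=f["frame"].astype(float); rg=b[:,:,0]-b[:,:,1]; print(rg[203,180:192].astype(int),rg[199,180:192].astype(int), b[203,176:190,2].astype(int))
```

```text
15.8 [ 5.8910e-01  1.1390e-01  3.0500e-02  2.2187e+00  2.2229e+00 -1.7000e-03
 -5.4240e-01 -7.1681e+00  1.1260e-01]
pics/t12.png scale 13.333333333333334
[19 13  4  0  0 28 61 71 72 71 71 71] [12 10  5  0  0 29 60 67 68 68 68 68] [32 34 47 62 64 55 50 49 44 45 63 69 70 68]
```

View pics/t12.png

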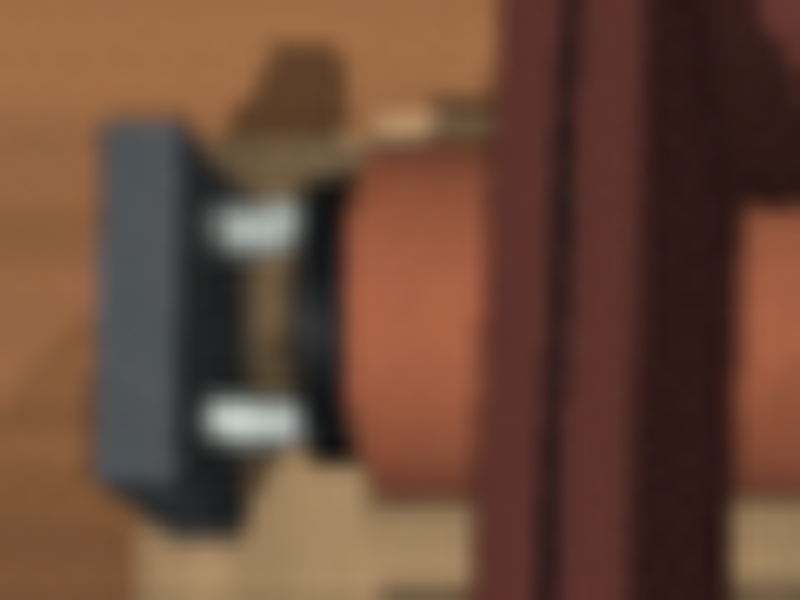

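Request:
{"method": "apply_moves", "body": {"plan": [{"hand":-1,"linear":[0.0008,0,0],"yaw":0},{"hand":-1,"linear":[0,0,0],"yaw":0},{"hand":-1,"linear":[0,0,0],"yaw":0},{"hand":-1,"linear":[0,0,0],"yaw":0},{"hand":-1,"linear":[0,0,0],"yaw":0}]}}

```text
clock: 16.3
ee_pos: [0.5891, 0.1144, 0.0305]
orientation: [2.218, 2.223, -0.002]
ft_force: [0.3, -8.5, -0.5]
grip_width: 0.0148
```

Run:
```python
from h import *
f=avg(6)
```

```text
16.6 [ 5.8910e-01  1.1440e-01  3.0500e-02  2.2186e+00  2.2228e+00 -2.2000e-03
 -2.0300e-02 -7.8154e+00  3.4430e-01]
```

Request:
{"method": "apply_moves", "body": {"newtons": 115, "plan": [{"hand":-1,"linear":[-0.0007,0,0],"yaw":0},{"hand":-1,"linear":[-0.0007,0,0],"yaw":0},{"hand":-1,"linear":[-0.0007,0,0],"yaw":0},{"hand":-1,"linear":[-0.0007,0,0],"yaw":0},{"hand":-1,"linear":[-0.0007,0,0],"yaw":0},{"hand":-1,"linear":[0,0,0],"yaw":0},{"hand":-1,"linear":[0,0,0],"yaw":0}]}}

```text
clock: 17.3
ee_pos: [0.589, 0.1125, 0.0305]
orientation: [-2.219, -2.224, -0.0]
ft_force: [-0.4, 0.1, -0.5]
grip_width: 0.0146
```

Run:
```python
from h import *
f=avg(4); b=f["frame"].astype(float); rg=b[:,:,0]-b[:,:,1]; print(rg[203,180:192].astype(int), b[203,176:190,2].astype(int))
```

```text
17.5 [ 5.8910e-01  1.1240e-01  3.0500e-02  2.2190e+00  2.2237e+00  2.0000e-04
  1.5910e-01  1.7420e-01 -5.0260e-01]
[19 18 10  1 -2 16 48 67 71 72 71 71] [33 35 47 61 66 66 59 52 47 47 54 65 70 69]
```

Request:
{"method": "apply_moves", "body": {"plan": [{"hand":-1,"linear":[0,0,-0.001],"yaw":0},{"hand":-1,"linear":[0,0,-0.001],"yaw":0},{"hand":-1,"linear":[0,0,-0.001],"yaw":0},{"hand":-1,"linear":[0,0,-0.001],"yaw":0},{"hand":-1,"linear":[0,0,-0.001],"yaw":0},{"hand":-1,"linear":[0,0,0],"yaw":0}]}}

```text
clock: 18.1
ee_pos: [0.5887, 0.1119, 0.0352]
orientation: [-2.219, -2.224, 0.001]
ft_force: [-0.3, -1.8, -3.8]
grip_width: 0.0144
```

Run:
```python
from h import *
from cell import eyes
avg(4); f=eyes.grab_frame("scene");crop(f,250,210,370,300,"pics/s13.png")
```

```text
18.3 [ 5.8870e-01  1.1200e-01  3.5200e-02  2.2189e+00  2.2236e+00 -1.2000e-03
 -8.4730e-01 -2.0363e+00 -3.9044e+00]
pics/s13.png scale 6.666666666666667
```

View pics/s13.png

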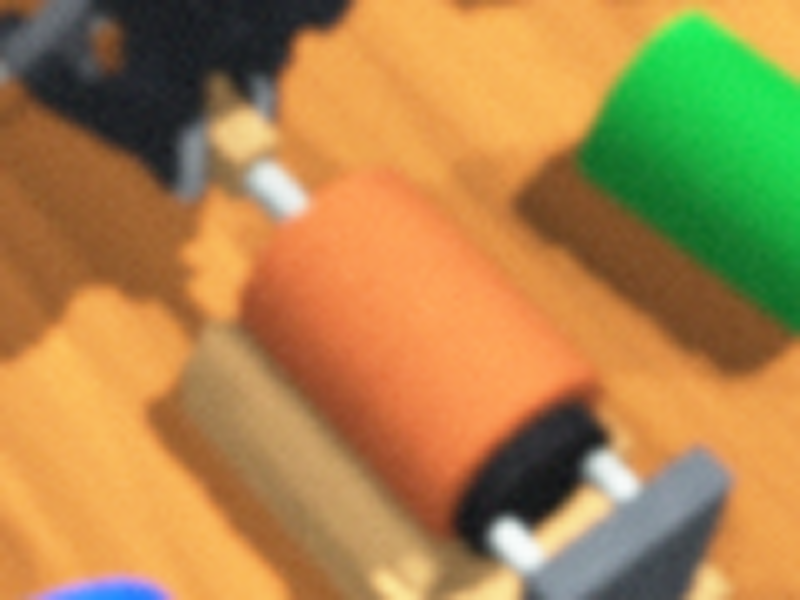

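Request:
{"method": "apply_moves", "body": {"plan": [{"hand":-1,"linear":[-0.001,0,-0.001],"yaw":0},{"hand":-1,"linear":[-0.001,0,-0.002],"yaw":0},{"hand":-1,"linear":[0,0,-0.004],"yaw":0},{"hand":-1,"linear":[0,0,-0.007],"yaw":0},{"hand":-1,"linear":[0,0,-0.01],"yaw":0},{"hand":-1,"linear":[0,0,-0.01],"yaw":0},{"hand":-1,"linear":[0,0,-0.01],"yaw":0},{"hand":-1,"linear":[0,0,-0.007],"yaw":0},{"hand":-1,"linear":[0,0,-0.003],"yaw":0},{"hand":-1,"linear":[0,0,0],"yaw":0}]}}

```text
clock: 19.35
ee_pos: [0.5895, 0.1102, 0.0903]
orientation: [2.219, 2.223, 0.001]
ft_force: [0.4, 0.2, -3.4]
grip_width: 0.0145
```

Request:
{"method": "apply_moves", "body": {"plan": [{"hand":-1,"linear":[0,0,0],"yaw":0},{"hand":-1,"linear":[0,0,0],"yaw":0}]}}

```text
clock: 19.55
ee_pos: [0.5886, 0.1102, 0.0888]
orientation: [-2.219, -2.223, 0.001]
ft_force: [-1.0, 0.1, -3.3]
grip_width: 0.0143
```

Run:
```python
from h import *
from cell import eyes
f=avg(4);crop(f,150,160,310,280,"pics/t14.png"); f=eyes.grab_frame("scene");crop(f,230,180,370,285,"pics/s14.png")
```

```text
19.75 [ 5.8870e-01  1.1020e-01  8.8900e-02  2.2188e+00  2.2232e+00 -1.2000e-03
 -1.7520e-01  3.4880e-01 -2.9629e+00]
pics/t14.png scale 5.0
pics/s14.png scale 5.714285714285714
```

View pics/s14.png

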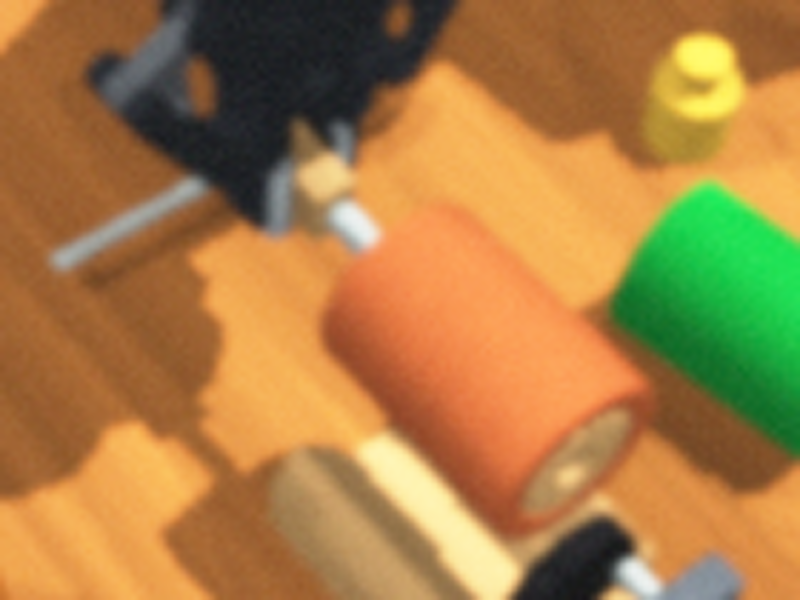

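View pics/t14.png

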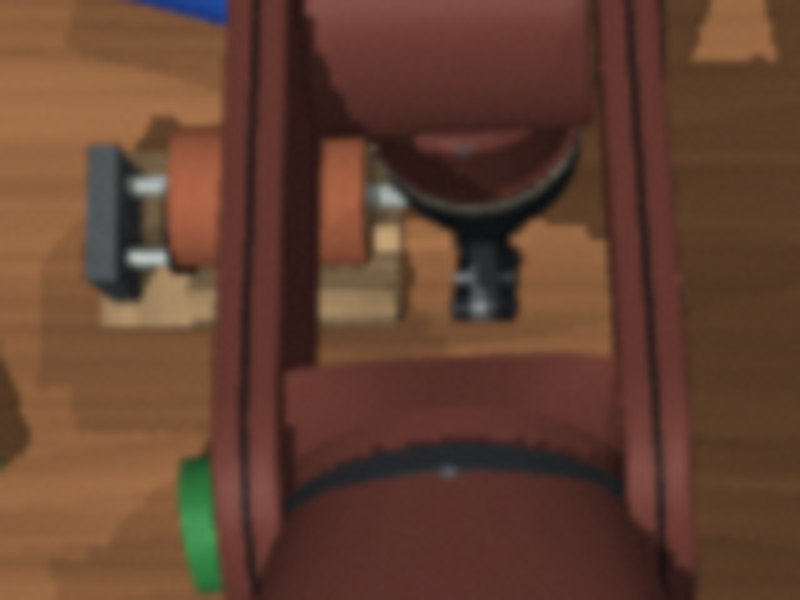

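Request:
{"method": "apply_moves", "body": {"plan": [{"hand":-1,"linear":[-0.004,0,0],"yaw":0},{"hand":-1,"linear":[-0.008,0,0],"yaw":0},{"hand":-1,"linear":[-0.012,0.002,0],"yaw":0},{"hand":-1,"linear":[-0.016,0.004,0],"yaw":0},{"hand":-1,"linear":[-0.02,0.004,0],"yaw":0},{"hand":-1,"linear":[-0.02,0.004,0],"yaw":0},{"hand":-1,"linear":[-0.02,0.004,0],"yaw":0},{"hand":-1,"linear":[-0.02,0.004,0],"yaw":0},{"hand":-1,"linear":[-0.02,0.004,0],"yaw":0},{"hand":-1,"linear":[-0.02,0.004,0],"yaw":0}]}}

```text
clock: 20.8
ee_pos: [0.6197, -0.0522, 0.0896]
orientation: [2.22, 2.222, 0.0]
ft_force: [0.2, 0.4, -3.1]
grip_width: 0.0141
```

Request:
{"method": "apply_moves", "body": {"plan": [{"hand":-1,"linear":[-0.02,0.004,0],"yaw":0},{"hand":-1,"linear":[-0.02,0.004,0],"yaw":0},{"hand":-1,"linear":[-0.02,0.004,0],"yaw":0},{"hand":-1,"linear":[-0.02,0.004,0],"yaw":0},{"hand":-1,"linear":[-0.02,0.003,0],"yaw":0},{"hand":-1,"linear":[-0.02,0.001,0],"yaw":0},{"hand":-1,"linear":[-0.02,0,0],"yaw":0},{"hand":-1,"linear":[-0.016,0,0],"yaw":0},{"hand":-1,"linear":[-0.012,0,0],"yaw":0},{"hand":-1,"linear":[-0.008,0,0],"yaw":0}]}}

```text
clock: 21.8
ee_pos: [0.6396, -0.2269, 0.0895]
orientation: [-2.22, -2.223, 0.0]
ft_force: [-0.3, -0.9, -3.8]
grip_width: 0.0143
```

Request:
{"method": "apply_moves", "body": {"plan": [{"hand":-1,"linear":[-0.008,0,0],"yaw":0},{"hand":-1,"linear":[-0.008,0,0],"yaw":0},{"hand":-1,"linear":[-0.004,0,0],"yaw":0},{"hand":-1,"linear":[0,0,0],"yaw":-0.7},{"hand":-1,"linear":[0,0,0],"yaw":-0.8},{"hand":-1,"linear":[0,0,0],"yaw":-0.7},{"hand":-1,"linear":[0,0,0],"yaw":0},{"hand":-1,"linear":[0,0,0],"yaw":0}]}}

```text
clock: 22.6
ee_pos: [0.6399, -0.2454, 0.0896]
orientation: [2.176, 2.266, 0.0]
ft_force: [0.4, -0.2, -3.1]
grip_width: 0.0143
```

Run:
```python
from h import *
from cell import eyes
avg(4);
for n in ("top","scene","wrist"):
    f=eyes.grab_frame(n);pickle.dump(f,open(n+"15.pkl","wb"))
    if n=="wrist": cv2.imwrite("pics/w15.png",cv2.resize(f["frame"][:,:,::-1],(800,600)))
    elif n=="top": crop(f,310,130,430,220,"pics/t15.png")
    else: crop(f,130,80,270,185,"pics/s15.png")
tgt([.6387,-.252,.0889])
```

```text
22.8 [ 0.6398 -0.2455  0.0895  2.1759  2.266   0.      0.0391 -0.0194 -3.0312]
pics/t15.png scale 6.666666666666667
pics/s15.png scale 5.714285714285714
t 22.95 p [ 0.6398 -0.2457  0.0895] xang 92.31 zdir [ 0. -0. -1.] F [-0.65 -1.28 -2.67] w 0.0144 q [-0.48  0.48  1.47 -0.    1.19 -0.52]
tool move to [0.6387, -0.252, 0.0889] [-0.0062 -0.0014  0.0006]
```

View pics/w15.png

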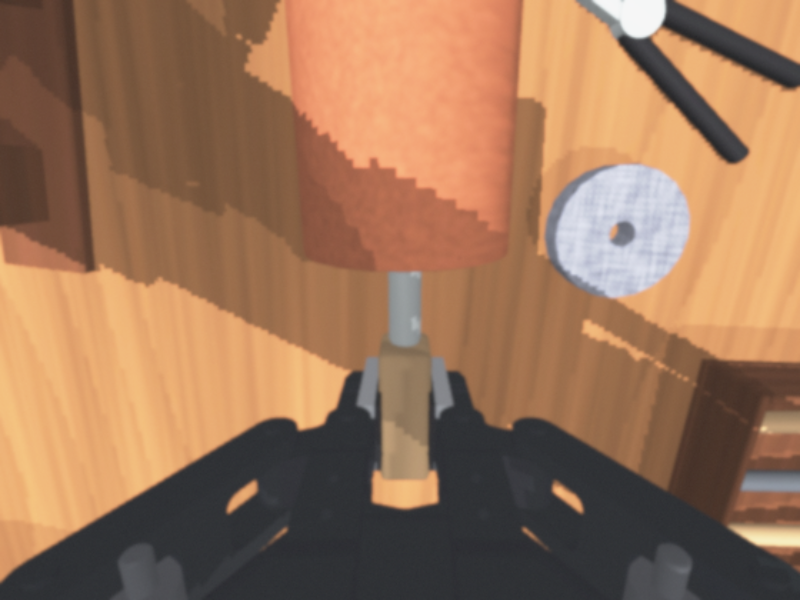

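View pics/t15.png

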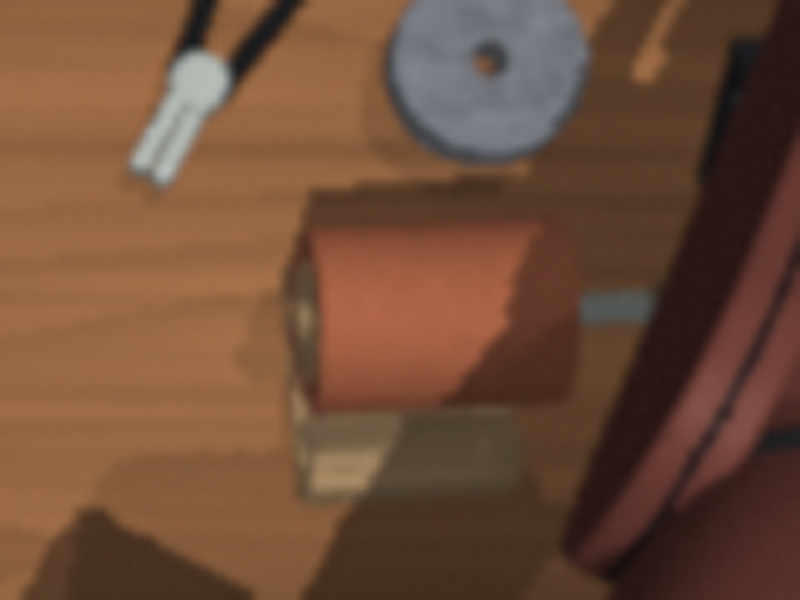

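View pics/s15.png

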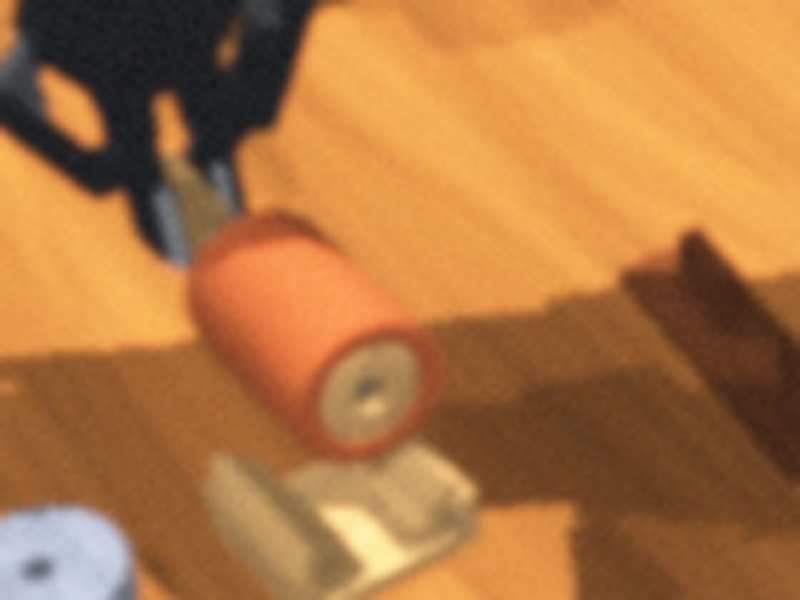

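Run:
```python
from h import *
f=pickle.load(open("top15.pkl","rb")); c=lambda x,y:(310+x/6.6667-.5,130+y/6.6667-.5)
h=.1063
for n,p,z in [("far end top",(314,315),h+.029),("mouth top",(576,310),h+.029),("mid far",(330,(228+411)/2),h),("mid near",(560,(218+403)/2),h)]:
  print(n,atz(f,*c(*p),z).round(4))
f=pickle.load(open("wrist15.pkl","rb"))
print("wrist mouth top",atz(f,405*.7,271*.7,h+.028), "rod end", atz(f,405*.7,344*.7,.108))
```

```text
far end top [ 0.6289 -0.1116  0.1353]
mouth top [ 0.6306 -0.1918  0.1353]
mid far [ 0.6344 -0.1215  0.1063]
mid near [ 0.6374 -0.194   0.1063]
wrist mouth top [ 0.63765538 -0.19458418  0.1343    ] rod end [ 0.63889688 -0.22412651  0.108     ]
```

Request:
{"method": "apply_moves", "body": {"plan": [{"hand":-1,"linear":[-0.003,0,0],"yaw":0},{"hand":-1,"linear":[-0.0035,-0.0005,0],"yaw":0},{"hand":-1,"linear":[0,0,0.005],"yaw":0},{"hand":-1,"linear":[0,0,0.01],"yaw":0},{"hand":-1,"linear":[0,0,0.012],"yaw":0},{"hand":-1,"linear":[0,0,0.01],"yaw":0},{"hand":-1,"linear":[0,0,0.007],"yaw":0},{"hand":-1,"linear":[0,0,0.004],"yaw":0},{"hand":-1,"linear":[0,0,0.002],"yaw":0},{"hand":-1,"linear":[0,0,0],"yaw":0}]}}

```text
clock: 23.95
ee_pos: [0.6396, -0.2522, 0.0394]
orientation: [-2.176, -2.266, 0.0]
ft_force: [-1.4, 0.1, -2.7]
grip_width: 0.0145
```

Run:
```python
from h import *
from cell import eyes
f=avg(4);pickle.dump(f,open("top16.pkl","wb"));crop(f,310,130,430,220,"pics/t16.png")
f=eyes.grab_frame("scene");crop(f,130,100,250,190,"pics/s16.png")
```

```text
24.15 [ 6.4000e-01 -2.5240e-01  4.0100e-02  2.1755e+00  2.2652e+00  4.0000e-04
 -1.6500e-01  3.5700e-01 -3.1984e+00]
pics/t16.png scale 6.666666666666667
pics/s16.png scale 6.666666666666667
```

View pics/t16.png

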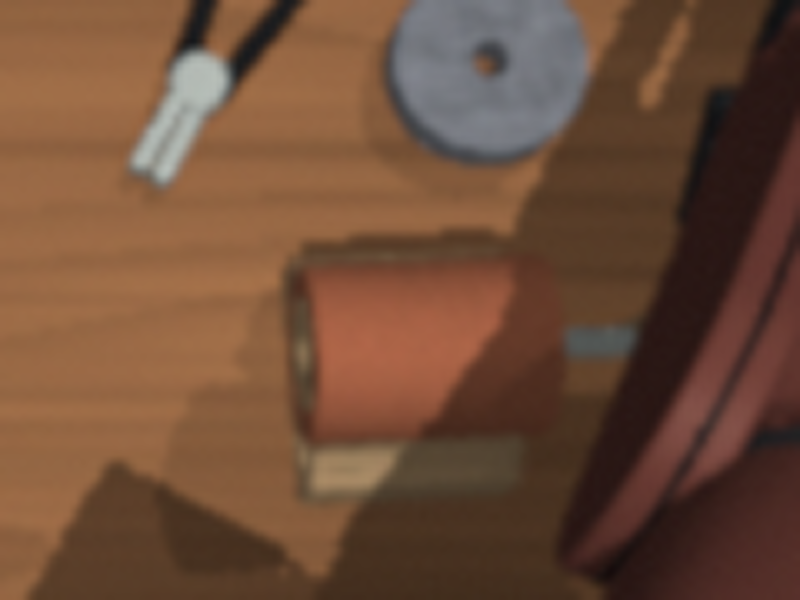

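View pics/s16.png

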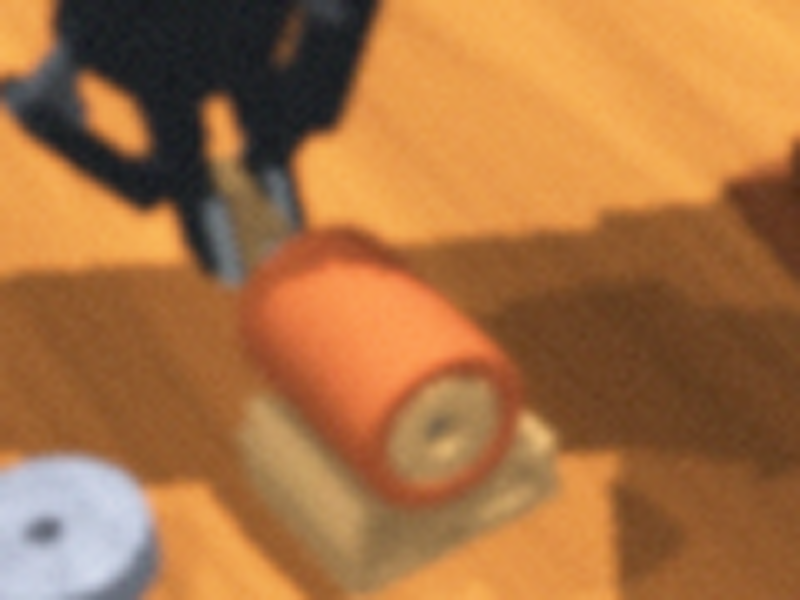

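Run:
```python
from h import *
f=pickle.load(open("top16.pkl","rb")); c=lambda x,y:(310+x/6.6667-.5,130+y/6.6667-.5)
h=.0575
for n,p,z in [("far top",(308,350),h+.029),("mouth top",(566,345),h+.029),("mid far",(330,(260+443)/2),h),("mid near",(550,(254+436)/2),h),("saddle bot edge L",(300,497),.033),("R",(522,492),.033)]:
  print(n,atz(f,*c(*p),z).round(4))
```

```text
far top [ 0.629  -0.1177  0.0865]
mouth top [ 0.6308 -0.2002  0.0865]
mid far [ 0.6351 -0.1298  0.0575]
mid near [ 0.6374 -0.2021  0.0575]
saddle bot edge L [ 0.5911 -0.1227  0.033 ]
R [ 0.5929 -0.1967  0.033 ]
```

Request:
{"method": "apply_moves", "body": {"plan": [{"hand":-1,"linear":[0,-0.0015,0.001],"yaw":0},{"hand":-1,"linear":[0,0,0.002],"yaw":0},{"hand":-1,"linear":[0,0,0.0015],"yaw":0},{"hand":-1,"linear":[0,0,0.001],"yaw":0},{"hand":-1,"linear":[0,0,0],"yaw":0}]}}

```text
clock: 24.7
ee_pos: [0.6383, -0.2523, 0.0341]
orientation: [2.176, 2.265, 0.001]
ft_force: [1.0, 0.5, -2.4]
grip_width: 0.0147
```

Request:
{"method": "apply_moves", "body": {"plan": [{"hand":-1,"linear":[0,0,0.0007],"yaw":0},{"hand":-1,"linear":[0,0,0],"yaw":0}]}}

```text
clock: 24.9
ee_pos: [0.6384, -0.2523, 0.0335]
orientation: [2.176, 2.265, 0.001]
ft_force: [2.3, -0.7, -1.8]
grip_width: 0.0143
```

Request:
{"method": "apply_moves", "body": {"plan": [{"hand":-1,"linear":[0,0,0.0007],"yaw":0},{"hand":-1,"linear":[0,0,0],"yaw":0}]}}

```text
clock: 25.1
ee_pos: [0.6383, -0.2523, 0.0328]
orientation: [2.176, 2.266, 0.0]
ft_force: [1.0, -0.5, -1.3]
grip_width: 0.0142
```

Run:
```python
from h import *
avg(6)
```

```text
25.4 [ 6.3830e-01 -2.5230e-01  3.2800e-02  2.1759e+00  2.2655e+00  3.0000e-04
  2.0896e+00 -1.6450e-01 -1.1418e+00]
```

Request:
{"method": "apply_moves", "body": {"plan": [{"hand":-1,"linear":[0,0.001,0],"yaw":0},{"hand":-1,"linear":[0,0,0.0005],"yaw":0},{"hand":-1,"linear":[0,0,0],"yaw":0}]}}

```text
clock: 25.7
ee_pos: [0.6389, -0.2523, 0.032]
orientation: [-2.176, -2.266, 0.0]
ft_force: [0.2, 0.7, -0.3]
grip_width: 0.0145
```

Run:
```python
from h import *
avg(6)
```

```text
26.0 [ 6.3890e-01 -2.5230e-01  3.2000e-02  2.1758e+00  2.2657e+00 -4.0000e-04
  6.3140e-01 -5.5490e-01 -9.1180e-01]
```

Request:
{"method": "apply_moves", "body": {"plan": [{"hand":-1,"linear":[0,0,0.0005],"yaw":0},{"hand":-1,"linear":[0,0,0.0005],"yaw":0},{"hand":-1,"linear":[0,0,0],"yaw":0}]}}

```text
clock: 26.3
ee_pos: [0.6391, -0.2523, 0.0311]
orientation: [2.176, 2.266, -0.0]
ft_force: [0.0, -0.4, -0.1]
grip_width: 0.0143
```

Run:
```python
from h import *
from cell import eyes
f=avg(4);crop(f,310,130,430,220,"pics/t17.png");pickle.dump(f,open("top17.pkl","wb"))
f=eyes.grab_frame("scene");crop(f,130,100,250,190,"pics/s17.png")
f=eyes.grab_frame("wrist");cv2.imwrite("pics/w17.png",f["frame"][:,:,::-1])
```

```text
26.5 [ 0.6391 -0.2523  0.0311  2.1761  2.2658 -0.      0.2551 -0.5526 -0.5388]
pics/t17.png scale 6.666666666666667
pics/s17.png scale 6.666666666666667
```

View pics/w17.png

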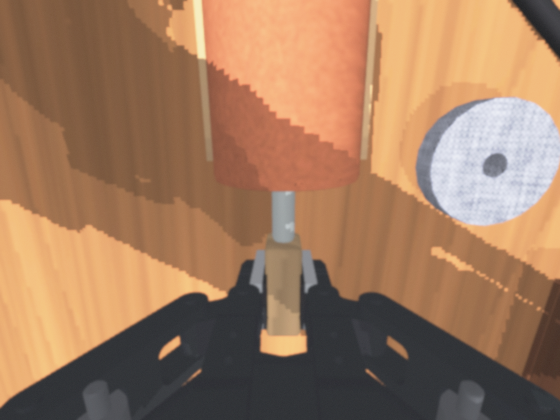

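View pics/s17.png

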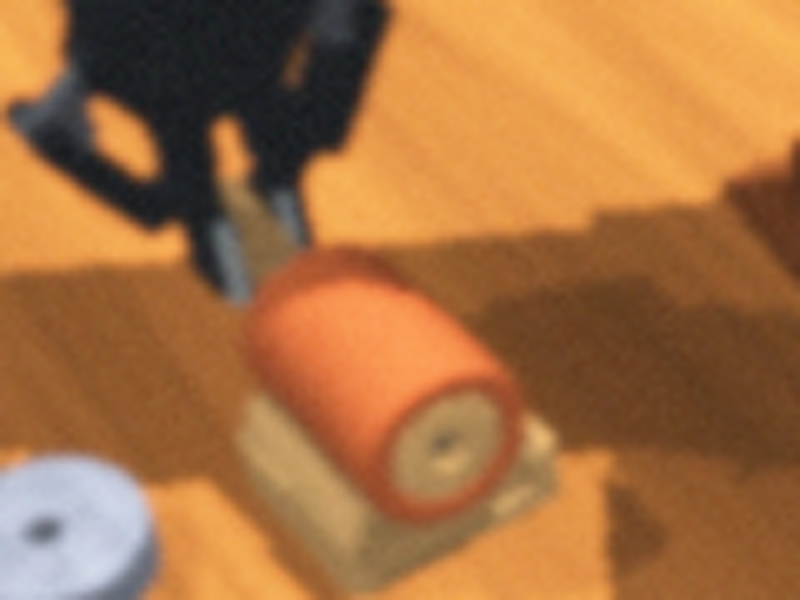

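Request:
{"method": "apply_moves", "body": {"plan": [{"hand":-0.6,"linear":[0,0,0],"yaw":0},{"hand":-0.55,"linear":[0,0,0],"yaw":0},{"hand":-0.5,"linear":[0,0,0],"yaw":0},{"hand":-0.4,"linear":[0,0,0],"yaw":0},{"hand":-0.2,"linear":[0,0,0],"yaw":0},{"hand":0,"linear":[0,0,0],"yaw":0},{"hand":0,"linear":[0,0,0],"yaw":0},{"hand":0,"linear":[0,0,0],"yaw":0}]}}

```text
clock: 27.4
ee_pos: [0.6391, -0.2522, 0.0311]
orientation: [2.176, 2.266, 0.0]
ft_force: [-0.8, -0.3, 0.4]
grip_width: 0.0427
```

Run:
```python
from h import *
from cell import eyes
avg(3); st()
f=eyes.grab_frame("wrist");cv2.imwrite("pics/w18.png",f["frame"][:,:,::-1])
```

```text
27.55 [ 0.6391 -0.2522  0.0311  2.1761  2.2658 -0.      0.0167 -0.4499 -0.034 ]
t 27.55 p [ 0.6391 -0.2522  0.0311] xang 92.31 zdir [-0.  0. -1.] F [-0.29 -0.38 -0.9 ] w 0.0425 q [-0.49  0.56  1.48  0.    1.1  -0.53]
```

View pics/w18.png

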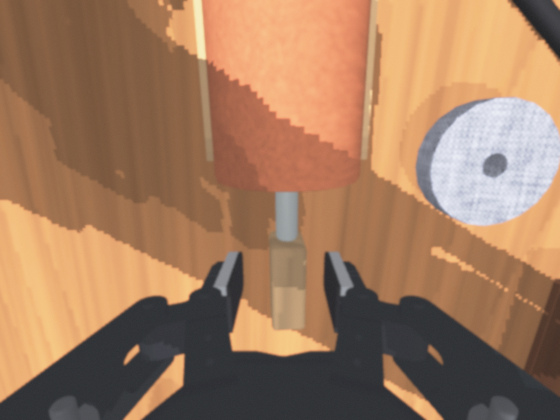

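Request:
{"method": "apply_moves", "body": {"plan": [{"hand":0,"linear":[0,0,-0.005],"yaw":0},{"hand":0,"linear":[0,0,-0.01],"yaw":0},{"hand":0,"linear":[0,0,-0.02],"yaw":0},{"hand":0,"linear":[0,0,-0.03],"yaw":0},{"hand":0,"linear":[0,0,-0.03],"yaw":0},{"hand":0,"linear":[-0.03,0,-0.03],"yaw":0},{"hand":0,"linear":[-0.03,0,-0.02],"yaw":0},{"hand":0,"linear":[0,0,0],"yaw":0},{"hand":0,"linear":[0,0,0],"yaw":0},{"hand":0,"linear":[0,0,0],"yaw":0}]}}

```text
clock: 28.6
ee_pos: [0.6409, -0.3111, 0.1751]
orientation: [-2.174, -2.265, 0.0]
ft_force: [-0.4, 0.9, -0.3]
grip_width: 0.0427
```

Run:
```python
from h import *
from cell import eyes
for n in ("top","scene","wrist"):
    f=eyes.grab_frame(n);pickle.dump(f,open(n+"19.pkl","wb"))
    if n=="wrist": cv2.imwrite("pics/w19.png",f["frame"][:,:,::-1])
    elif n=="top": crop(f,310,130,430,220,"pics/t19.png")
    else: crop(f,110,80,250,185,"pics/s19.png"); cv2.imwrite("pics/s19full.png",f["frame"][:,:,::-1])
st()
```

```text
pics/t19.png scale 6.666666666666667
pics/s19.png scale 5.714285714285714
t 28.75 p [ 0.641  -0.3108  0.1747] xang 92.38 zdir [-0.0021  0.0015 -1.    ] F [-0.03 -0.46 -0.71] w 0.0428 q [-0.56  0.47  1.32  0.    1.35 -0.6 ]
```

View pics/t19.png

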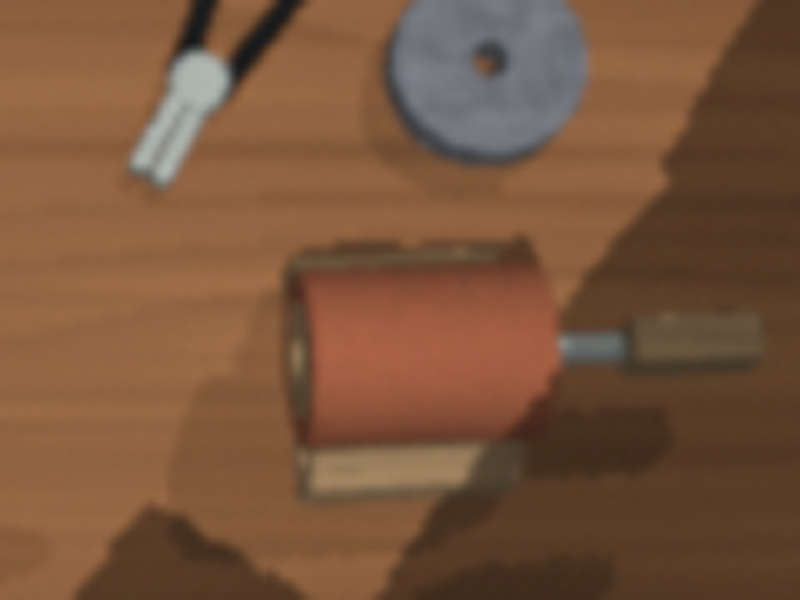

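View pics/w19.png

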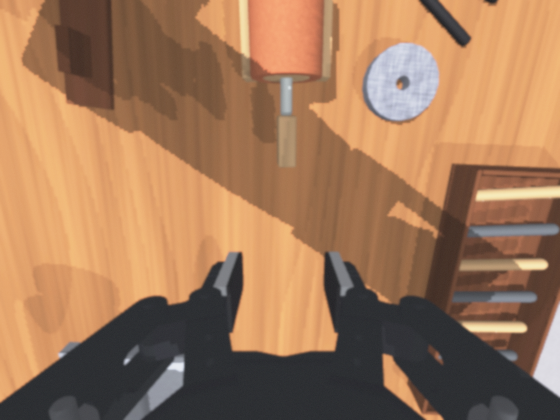

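View pics/s19full.png

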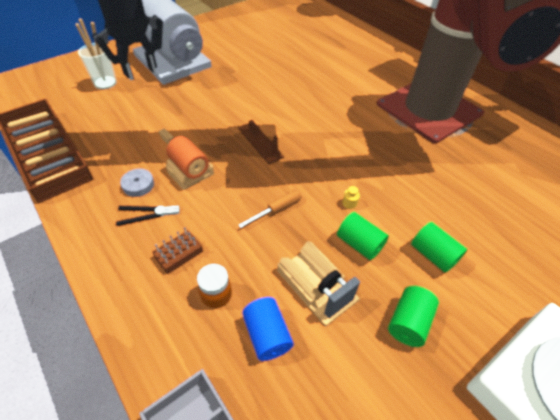

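Run:
```python
from h import *
f=pickle.load(open("top19.pkl","rb")); c=lambda x,y:(310+x/6.6667-.5,130+y/6.6667-.5)
for n,p,z in [("far top",(303,355),.079),("mouth top",(560,350),.079),("saddle L",(298,497),.033),("saddle R",(523,490),.033),("block near",(627,345),.058),("block end",(765,342),.058),("mid far",(320,(268+446)/2),.05),("mid near",(540,(263+440)/2),.05)]:
  print(n,atz(f,*c(*p),z).round(4))
```

```text
far top [ 0.6291 -0.1173  0.079 ]
mouth top [ 0.6309 -0.2001  0.079 ]
saddle L [ 0.5911 -0.122   0.033 ]
saddle R [ 0.5936 -0.197   0.033 ]
block near [ 0.6374 -0.2272  0.058 ]
block end [ 0.6384 -0.2725  0.058 ]
mid far [ 0.635  -0.1277  0.05  ]
mid near [ 0.637  -0.2005  0.05  ]
```

Run:
```python
from cell import env
print(env.sign_off())
```

```text
the job is handed in; nothing more can be done
None
```

The drum is lying centred along the V-saddle with the arbor released and still in its bore. I handed the job in at about 29 s of the 58 s allowed; the hand-in gives no verdict.

- **Threading:** I gripped the arbor by its block, lifted it straight up and threaded the rod in. It met the hidden stop about 64 mm from the mouth.
- **Pad press:** I stepped the force up to about 7.8 N at the wrist, with a highest reading of 8.5 N. The trough's 1–4 N of friction leaves at least 3.8 N on the pad, held for more than 0.3 s. The pad force itself was not measured.
- **Lift and carry:** I backed off, then held the drum lifted at a height of about 0.107 m. I carried it across and lowered it gently. A 2 N side force showed at first touch, so I moved it 1 mm sideways; the force then dropped to about zero as the drum settled.

**Last checks in the camera images:**
- **Position:** the drum's centre is within about 1 mm of the saddle's middle along the V, and about 2 mm across it by my rougher estimates. The axes agree to under 1°.
- **Rod depth:** about 63–66 mm of rod is in the bore.
- **Clearances:** the gripper is clear of everything, and the bystanders look unmoved.
- **Disagreement:** my separate estimates of the saddle's centre differed by up to 4 mm, so I relied on the V to centre the drum across.

No check failed.

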